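# Charge the deburring tub

## Robot

A 7-joint arm with a two-finger parallel gripper is mounted at the origin on the work surface. World frame = base frame: x ahead of the robot, y to its left, z up, the work surface at z = 0. Lengths are in mm, angles in rad, forces in N, time in s.
With the tool pointing down it reaches from about 400 to 850 mm from the base axis. Payload 4.4 kg.
Tool frame: the origin (TCP) lies midway between the tips of the shut fingers; the grasp point (between the pads) lies 19 mm behind it (robot.tcp_to_grasp is the distance from the TCP to the grasp point, in mm); z points along the fingers, y is the direction in which the jaws open and shut (so a half turn about z gives the same grasp; the last joint's range is limited). The gripper opens to 94 mm and grips with 3 to 60 N. Pads are 16 mm wide; open, the fingers measure 119 mm over their backs; the gripper's body (75 mm by 177 mm) begins 78 mm behind the grasp point.
Start: joints at [-1.401, 0.628, 0.038, 1.517, -0.027, 0.996, -0.02], TCP at [151.826, 632.034, 167.778] pointing down, gripper open.
Joint ranges: [-3.06, 3.06], [-0.37, 2.12], [-1.25, 1.32], [0.18, 2.47], [-1.1, 4.24], [0.23, 1.98], [-2.94, 2.94]. Speed limits (rad/s): [2.57, 2.57, 3.14, 3.14, 3.14, 3.14, 3.14].

## Interface

Orientations are given as a unit quaternion [w, x, y, z].
In Python, from station import robot gives the robot as it stands. The module is installed in compiled form; this text tells all that it offers.
- The arm moves only by the tool jog_arm, never from a script. Its argument "increments" is one flat list of numbers, 6 for each row, row after row: the shift along the tool's x, y, z normalised to -1 to 1, where 1 is 250 mm, then the turn, a rotation vector about the tool's x, y, z normalised to -1 to 1, where 1 is pi/2 rad. A call has 1 to 5 rows; each row is the pose to reach, as a shift and turn from the pose measured when the call began, along the tool's axes at that moment; what a row does not reach only later rows make up. A row lasts 1/12 s, in which the tool goes at most 41.7 mm and 7.16 degrees, less where a joint would pass 70% of its speed; a pose out of reach is approached as far as the arm can. A call with a number of a shift or a turn outside -1 to 1 is refused whole. A call with a gripper value outside its range is refused whole. "claw" is the closure, from -1 (fully open) to 1 (shut), set as the call begins (left out, the last holds). The fingers move at their own pace and stop on an object; the grip force is fixed at half the most. Time passes only in rows, so rows that repeat a pose let the fingers close. It gives the time, the measured TCP pose, the force and the opening at its end, in the units of the state.
- robot.read_state(): the state, without advancing time (a new reading comes with each control period).
- robot.read_camera(name): name is "side" or "top" or "wrist"; returns a dict with "color" (480x640x3 uint8, red, green, blue), "fx", "fy", "cx", "cy" (pixels), "R" (3x3) and "t" (3): a world point X has camera coordinates R X + t; the wrist camera has in their place "hand_eye" (4x4, takes a point from camera to tool coordinates, whose origin is the TCP and whose axes are the flange's). Camera axes: x right, y down, z forward; pixel columns grow to the right and rows downward; lengths in mm; the calibration is good to about 2 mm. A picture is of the moment at which its call begins: read the wrist's pose just before it. There is no depth.
- robot.finish_job(): hands the job in, once; it reports no verdict.
The state is a dict: "clock": time; "joints": joint angles; "joint_velocities": joint speeds; "effort": joint torques, N m; "position": TCP position; "tool_rot": TCP orientation; "wrist_force": force on the tool from outside, world axes, zero at the start; "moment": the same for the moment, N m; "gripper_width": finger opening in mm.
Only numpy, scipy, OpenCV 4.12 (cv2) and the standard library are available. Lean on these libraries where they do the work, as an engineer would, in place of code of your own. Each camera call takes 0.05 s, during which the arm holds its last target.

## Task

Put all the loose steel brackets into the open steel tub on the turntable, then pick up the shaker box, tip it over the tub and shake all its ceramic chips out over the brackets, spread so that each of the tub's two lanes gets at least two chips. Lay the shaker back the right way up in the middle of its rubber mat, slide the tub's cover fully shut, and only then turn the turntable by its post a quarter turn counter-clockwise (seen from above), all the way to its end stop. Leave the other things on the bench alone.

Things in the scene. Friction and masses are not known exactly. Their poses are not given: they have to be found in the camera images.
- tub_in (a point): centre of the inner floor of the open steel tub on the turntable, 31 mm above the bench; axes turn with the turntable, z up. Inside 154 (x) by 152 mm (y); walls 5 mm thick, 55 mm high (top 86 mm above the bench). A 4 mm thick, 30 mm high rib along x at y = 0 parts it into two lanes (y > 0, y < 0), each 154 by 74 mm
- pivot (a point): the point on the turntable's axis level with the tub's floor, at (0, +79 mm) from tub_in, same axes. All that turns stays within 195 mm of the axis. The grey disc is 250 mm across, top 27 mm above the bench. Two rails for the parked cover, top 86 mm above the bench, run from the tub's +y wall to y = +172 mm here
- post (a point): top centre of the black upright round post for turning the turntable: 18 mm thick, from the disc up to 135 mm above the bench, at (-125 mm, 0) from the axis, 33 mm clear of the tub's rails and walls. Take it from above
- turntable (a joint): angle of the turntable, rad, counter-clockwise positive from above, from 0 (loading stop; starts at 0 to 0.3) to 1.571 (end stop). Stays where it is left; about 3 N at the post turns it
- cover (a joint): how far the tub's flat aluminium cover is open, m: 0 shut over the whole tub, 0.165 fully open (starts at 0.15 to 0.165, tub all open). It slides along tub_in's y, shutting towards -y, with about 2 N; stays where it is left
- cover_grip (a point): top centre of the black grip bar on the middle of the cover: 60 mm long (along tub_in's x), 12 mm thick (y), standing 36 mm above the cover's plate, top 128 mm above the bench. The plate is 166 by 162 mm, 5 mm thick, 87 to 92 mm above the bench. When shut the bar is over tub_in
- mat: black rubber mat, 160 mm (x) by 90 mm (y), 4 mm thick, fixed on the bench; origin at the centre of its underside
- shaker: grey plastic shaker box with clear top, lying on the mat: 122 (x) by 42 (y) by 46 mm (z), walls 3 mm, 0.14 to 0.24 kg empty. Origin at the centre of its underside, z up. Its -x end is the mouth, an opening 36 mm wide and 22 mm high from the inner floor up; +x is closed. Chips lie in it in one layer and stay while held level; tipped mouth down 13 to 30 degrees and shaken, they slide out
- mouth (a point): middle of the lower lip of the shaker's mouth, at (-61, 0, 3) mm in the shaker's frame
- chip1: terracotta-coloured ceramic deburring chip, a 20 (x) by 16 (y) by 13 mm (z) block with rounded edges, 12 g, in the shaker at the start; 6 to 8 are present. Origin at the centre of its underside
- chip2: terracotta-coloured ceramic deburring chip, a 20 (x) by 16 (y) by 13 mm (z) block with rounded edges, 12 g, in the shaker at the start; 6 to 8 are present. Origin at the centre of its underside
- chip3: terracotta-coloured ceramic deburring chip, a 20 (x) by 16 (y) by 13 mm (z) block with rounded edges, 12 g, in the shaker at the start; 6 to 8 are present. Origin at the centre of its underside
- chip4: terracotta-coloured ceramic deburring chip, a 20 (x) by 16 (y) by 13 mm (z) block with rounded edges, 12 g, in the shaker at the start; 6 to 8 are present. Origin at the centre of its underside
- chip5: terracotta-coloured ceramic deburring chip, a 20 (x) by 16 (y) by 13 mm (z) block with rounded edges, 12 g, in the shaker at the start; 6 to 8 are present. Origin at the centre of its underside
- chip6: terracotta-coloured ceramic deburring chip, a 20 (x) by 16 (y) by 13 mm (z) block with rounded edges, 12 g, in the shaker at the start; 6 to 8 are present. Origin at the centre of its underside
- chip7: terracotta-coloured ceramic deburring chip, a 20 (x) by 16 (y) by 13 mm (z) block with rounded edges, 12 g, in the shaker at the start; 6 to 8 are present. Origin at the centre of its underside
- chip8: terracotta-coloured ceramic deburring chip, a 20 (x) by 16 (y) by 13 mm (z) block with rounded edges, 12 g, in the shaker at the start; 6 to 8 are present. Origin at the centre of its underside
- bracket1: steel T-bracket, base plate 44 mm (x) by 30 mm (y) and 8 mm thick with an upright rib in the middle along x, 44 mm long, 10 mm thick, up to 38 mm; 0.14 kg; 2 or 3 are present on the bench to the robot's right. Origin at the centre of its underside, z up
- bracket2: steel T-bracket, base plate 44 mm (x) by 30 mm (y) and 8 mm thick with an upright rib in the middle along x, 44 mm long, 10 mm thick, up to 38 mm; 0.14 kg; 2 or 3 are present on the bench to the robot's right. Origin at the centre of its underside, z up
- bracket3: steel T-bracket, base plate 44 mm (x) by 30 mm (y) and 8 mm thick with an upright rib in the middle along x, 44 mm long, 10 mm thick, up to 38 mm; 0.14 kg; 2 or 3 are present on the bench to the robot's right. Origin at the centre of its underside, z up
- spraycan: spray can, 54 mm thick, 140 mm high, loose; not to be moved
- mug: white mug, 76 mm wide, 90 mm high, loose; not to be moved
- wrench: steel wrench lying on the bench, loose; not to be moved
Not all that is in view belongs to the job. Leave any pink or purple look-alike of the bracket3 alone.

How it is judged (in metres and radians):
On the way, in this order (a step that is already met when the one before it is completed fails the run):
1. all brackets are in the tub, let go of (x of bracket1 in the frame of tub_in between -0.081 and 0.081 m and y of bracket1 in the frame of tub_in between -0.081 and 0.081 m and z of bracket1 in the frame of tub_in between -0.01 and 0.04 m and x of bracket2 in the frame of tub_in between -0.081 and 0.081 m and y of bracket2 in the frame of tub_in between -0.081 and 0.081 m and z of bracket2 in the frame of tub_in between -0.01 and 0.04 m and x of bracket3 in the frame of tub_in between -0.081 and 0.081 m and y of bracket3 in the frame of tub_in between -0.081 and 0.081 m and z of bracket3 in the frame of tub_in between -0.01 and 0.04 m and contact force between each of bracket1, bracket2, bracket3 and the fingers below 0.1 N), for 0.2 s.
2. the shaker is held over the tub with its mouth tipped down (angle between shaker's own z axis and vertical above 0.2 rad and z of mouth in the frame of tub_in above 0.04 m and horizontal distance between mouth and tub_in below 0.11 m), for 0.1 s.
3. all chips are in the tub, at least two in each lane (x of chip1 in the frame of tub_in between -0.081 and 0.081 m and y of chip1 in the frame of tub_in between -0.081 and 0.081 m and z of chip1 in the frame of tub_in between -0.01 and 0.056 m and x of chip2 in the frame of tub_in between -0.081 and 0.081 m and y of chip2 in the frame of tub_in between -0.081 and 0.081 m and z of chip2 in the frame of tub_in between -0.01 and 0.056 m and x of chip3 in the frame of tub_in between -0.081 and 0.081 m and y of chip3 in the frame of tub_in between -0.081 and 0.081 m and z of chip3 in the frame of tub_in between -0.01 and 0.056 m and x of chip4 in the frame of tub_in between -0.081 and 0.081 m and y of chip4 in the frame of tub_in between -0.081 and 0.081 m and z of chip4 in the frame of tub_in between -0.01 and 0.056 m and x of chip5 in the frame of tub_in between -0.081 and 0.081 m and y of chip5 in the frame of tub_in between -0.081 and 0.081 m and z of chip5 in the frame of tub_in between -0.01 and 0.056 m and x of chip6 in the frame of tub_in between -0.081 and 0.081 m and y of chip6 in the frame of tub_in between -0.081 and 0.081 m and z of chip6 in the frame of tub_in between -0.01 and 0.056 m and x of chip7 in the frame of tub_in between -0.081 and 0.081 m and y of chip7 in the frame of tub_in between -0.081 and 0.081 m and z of chip7 in the frame of tub_in between -0.01 and 0.056 m and x of chip8 in the frame of tub_in between -0.081 and 0.081 m and y of chip8 in the frame of tub_in between -0.081 and 0.081 m and z of chip8 in the frame of tub_in between -0.01 and 0.056 m and y of any of chip2, chip3, chip4, chip5, chip6, chip7, chip8 in the frame of tub_in above 0 m and y of any of chip1, chip3, chip4, chip5, chip6, chip7, chip8 in the frame of tub_in above 0 m and y of any of chip1, chip2, chip4, chip5, chip6, chip7, chip8 in the frame of tub_in above 0 m and y of any of chip1, chip2, chip3, chip5, chip6, chip7, chip8 in the frame of tub_in above 0 m and y of any of chip1, chip2, chip3, chip4, chip6, chip7, chip8 in the frame of tub_in above 0 m and y of any of chip1, chip2, chip3, chip4, chip5, chip7, chip8 in the frame of tub_in above 0 m and y of any of chip1, chip2, chip3, chip4, chip5, chip6, chip8 in the frame of tub_in above 0 m and y of any of chip1, chip2, chip3, chip4, chip5, chip6, chip7 in the frame of tub_in above 0 m and y of any of chip2, chip3, chip4, chip5, chip6, chip7, chip8 in the frame of tub_in below 0 m and y of any of chip1, chip3, chip4, chip5, chip6, chip7, chip8 in the frame of tub_in below 0 m and y of any of chip1, chip2, chip4, chip5, chip6, chip7, chip8 in the frame of tub_in below 0 m and y of any of chip1, chip2, chip3, chip5, chip6, chip7, chip8 in the frame of tub_in below 0 m and y of any of chip1, chip2, chip3, chip4, chip6, chip7, chip8 in the frame of tub_in below 0 m and y of any of chip1, chip2, chip3, chip4, chip5, chip7, chip8 in the frame of tub_in below 0 m and y of any of chip1, chip2, chip3, chip4, chip5, chip6, chip8 in the frame of tub_in below 0 m and y of any of chip1, chip2, chip3, chip4, chip5, chip6, chip7 in the frame of tub_in below 0 m), for 0.2 s.
4. the cover is shut (value of joint cover below 0.006 m), for 0.2 s.
5. the turntable is at its end stop (value of joint turntable above 1.5 rad), for 0.2 s.
At the end, for the whole second after the job is handed in: all brackets and all chips are inside the tub, at least two chips in each lane; the shaker lies the right way up on its mat, within 45 mm of its middle, at rest; the cover is shut to within 6 mm and the turntable is at its end stop (past 1.5 rad) (all of step 3 and x of bracket1 in the frame of tub_in between -0.081 and 0.081 m and y of bracket1 in the frame of tub_in between -0.081 and 0.081 m and z of bracket1 in the frame of tub_in between -0.01 and 0.04 m and x of bracket2 in the frame of tub_in between -0.081 and 0.081 m and y of bracket2 in the frame of tub_in between -0.081 and 0.081 m and z of bracket2 in the frame of tub_in between -0.01 and 0.04 m and x of bracket3 in the frame of tub_in between -0.081 and 0.081 m and y of bracket3 in the frame of tub_in between -0.081 and 0.081 m and z of bracket3 in the frame of tub_in between -0.01 and 0.04 m and horizontal distance between shaker and mat below 0.045 m and angle between shaker's own z axis and vertical below 0.12 rad and height (world z) of shaker below 0.012 m and linear speed of shaker below 0.02 m/s and value of joint cover below 0.006 m and value of joint turntable above 1.5 rad and velocity of joint turntable below 0.05 rad/s); the robot touches nothing.
It fails at once if the spraycan is moved by more than 30 mm (distance of spraycan from where it was at the start of the episode above 0.03 m).
It fails at once if the mug is moved by more than 30 mm (distance of mug from where it was at the start of the episode above 0.03 m).
It fails at once if the wrench is moved by more than 30 mm (distance of wrench from where it was at the start of the episode above 0.03 m).
It fails at once if the turntable is indexed with the tub open (value of joint turntable above 0.8 rad and value of joint cover above 0.03 m).
Of bracket1, bracket2, bracket3 only 2 to 3 are there at a start; the rules pass over those that are not, and their reading is None.
Of chip1, chip2, chip3, chip4, chip5, chip6, chip7, chip8 only 6 to 8 are there at a start; the rules pass over those that are not, and their reading is None.
At some moment in a run one of bracket1, bracket2, bracket3 may be knocked a few centimetres aside while the robot is not near it.
It also fails if it takes over 208 s, if anything falls off the work surface, if the arm or the gripper's body presses on something with over 40 N, if the wrist force passes 120 N, or if a joint passes its speed limit or range.

## Working session

There is one attempt and no reset: what is moved stays moved. The work goes in short steps, Python scripts to look and compute and a tool call to move; the robot and the scene stay as the last step left them, time stands still between calls to the robot, and variables do not carry over. Pictures are saved under pics/ and viewed, and the job is handed in when it is done.

Besides the shell and the picture viewer there is one more tool, called after "Emit:" by a JSON object that holds its "method" and its "body". jog_arm: Moves the arm, as the interface text tells. Scaled input: -1 to 1 covers 250 mm each way for a shift and pi/2 rad each way for a turn. Its arguments: {"type":"object","properties":{"increments":{"type":"array"},"claw":{"type":"number"}},"required":["increments"]}

```bash
mkdir -p pics; ls
python3 - <<'E'
from station import robot
import cv2,json
s=robot.read_state();print(s)
for n in["top","side","wrist"]:
    c=robot.read_camera(n)
    cv2.imwrite(f"pics/{n}0.png",c["color"][:,:,::-1])
    print(n,{k:(v.tolist() if hasattr(v,'tolist') else v) for k,v in c.items() if k!="color"})
print(robot.tcp_to_grasp)
E
```

```text
pics
{'clock': 0.0, 'joints': array([-1.40081061,  0.62935765,  0.03844792,  1.51835011, -0.02702088,
        0.99629093, -0.02000652]), 'joint_velocities': array([-2.55583270e-04, -9.83851997e-05, -1.06913659e-03,  1.29739824e-05,
       -1.18052606e-03,  4.83830174e-04, -6.25038680e-04]), 'effort': array([ 6.85507621e-04, -5.49732542e+01,  1.14360038e+00, -1.86627603e+01,
       -5.23470703e-02,  2.36950361e-02,  1.53940036e-04]), 'position': array([151.64267852, 631.30879931, 166.85255609]), 'tool_rot': array([-1.05502760e-04,  1.17630980e-01,  9.93056928e-01, -9.38090178e-04]), 'wrist_force': array([-0.57899751,  0.28000933, -0.3677265 ]), 'moment': array([-0.01725628, -0.03225079,  0.00568169]), 'gripper_width': 94.07431946718387}
top {'fx': 564.092952601984, 'fy': 564.092952601984, 'cx': 319.9636988135128, 'cy': 242.65434736779304, 'R': [[-0.005218258221235631, -0.9999123545025499, 0.012167707027365093], [-0.9987821610206272, 0.00461461432771129, -0.04912128012961669], [0.04906082559540042, -0.012409216243331559, -0.9987187025104336]], 't': [-2.4661105443298257, 514.9323147105825, 1463.431302369648]}
side {'fx': 624.2661563636434, 'fy': 624.2661563636434, 'cx': 318.7884574196572, 'cy': 245.7990594537006, 'R': [[0.9600757317504385, -0.27971768745762093, 0.0035502995959187347], [-0.13431476269980205, -0.4720674468057387, -0.8712702624256191], [0.2453856838219294, 0.8360085771029336, -0.49079071424138854]], 't': [-482.2472086443273, 162.7087253594392, 1379.7853759531688]}
wrist {'fx': 346.7329226523219, 'fy': 346.7329226523219, 'cx': 319.275064467148, 'cy': 242.1012347862222, 'hand_eye': [[7.807584576449402e-05, -0.9648987336974512, -0.26262221462247665, 75.61574901285576], [0.9999999968339428, 7.129846735887115e-05, 3.5336099276083605e-05, -1.0604379008273268], [-1.5371196048407667e-05, -0.2626222165498959, 0.9648987362092165, -217.64103837043925], [0.0, 0.0, 0.0, 1.0]]}
18.8
```

View pics/top0.png

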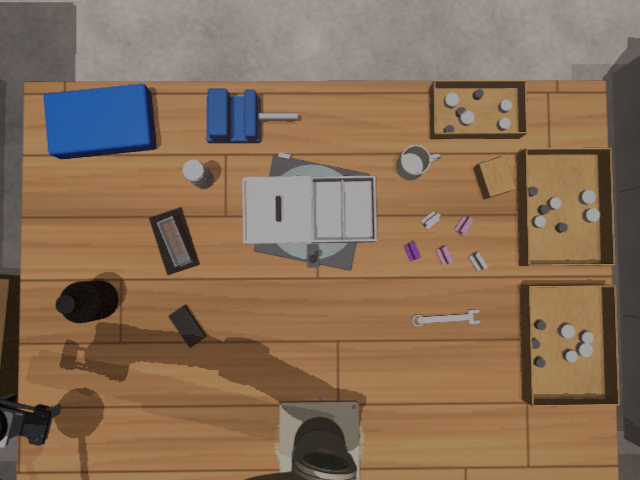

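View pics/side0.png

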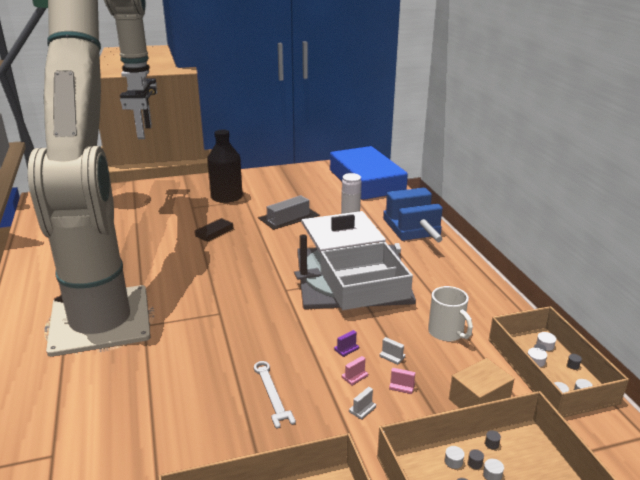

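View pics/wrist0.png

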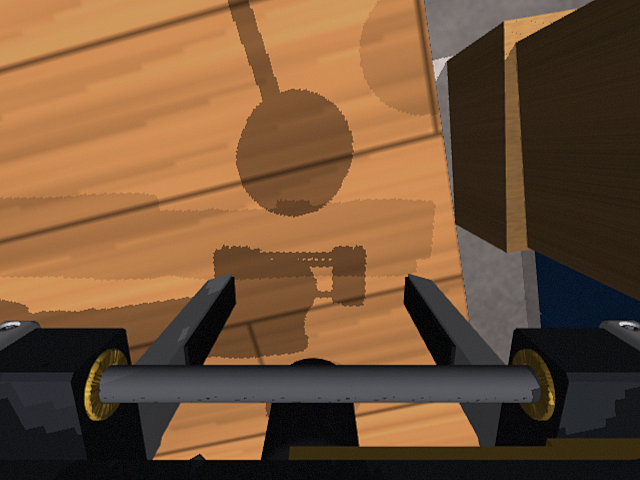

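Run:
```python
import cv2
im=cv2.imread("pics/top0.png")
cv2.imwrite("pics/c1.png",cv2.resize(im[190:290,380:510],None,fx=6,fy=6,interpolation=cv2.INTER_CUBIC))
cv2.imwrite("pics/c2.png",cv2.resize(im[140:280,230:390],None,fx=5,fy=5,interpolation=cv2.INTER_CUBIC)[:600])
cv2.imwrite("pics/c3.png",cv2.resize(im[195:285,140:210],None,fx=6.6,fy=6.6,interpolation=cv2.INTER_CUBIC))
```

```text
(no output)
```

View pics/c1.png

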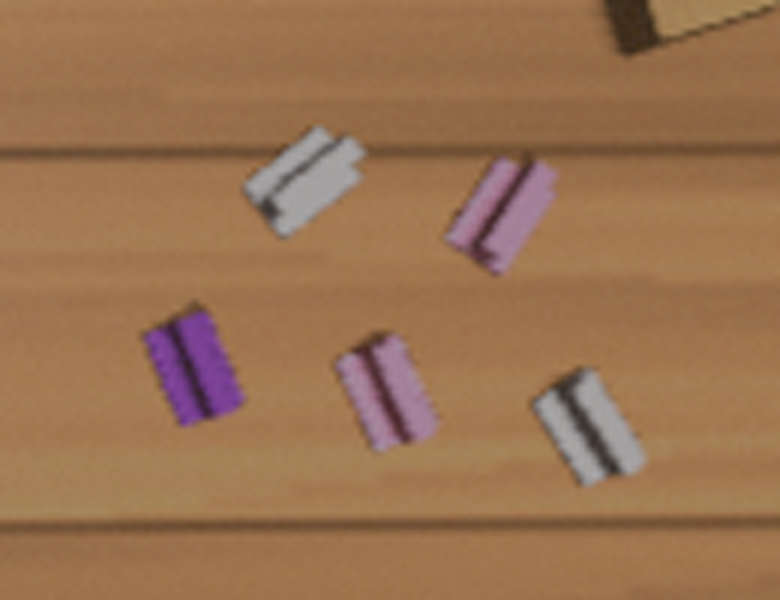

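View pics/c2.png

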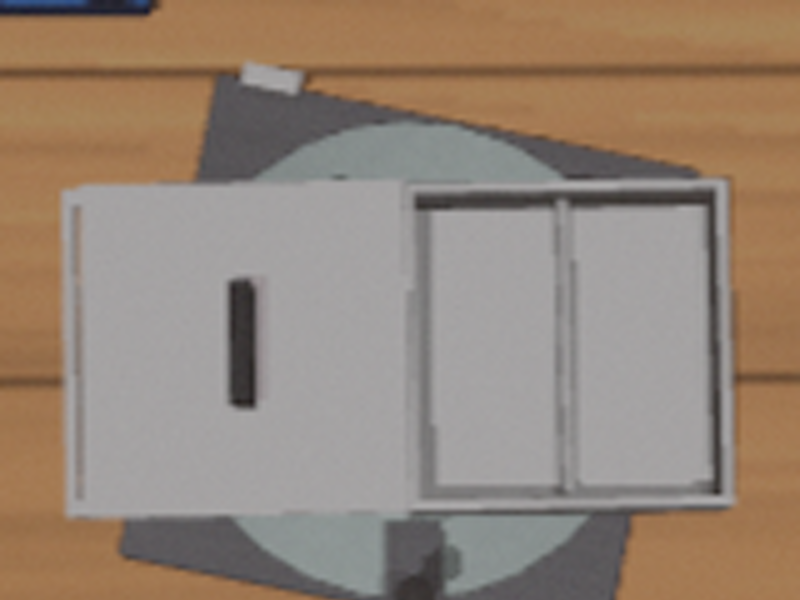

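View pics/c3.png

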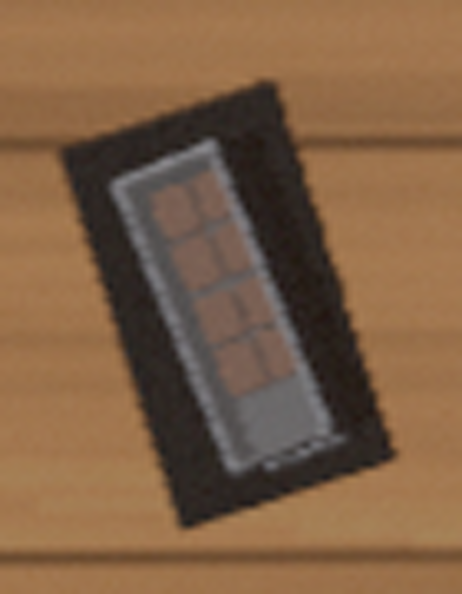

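```bash
cat > h.py <<'E'
import numpy as np, cv2
from scipy.spatial.transform import Rotation as Ro
from station import robot
def q2R(q): return Ro.from_quat([q[1],q[2],q[3],q[0]])
def pose():
    s=robot.read_state(); return np.array(s["position"]),q2R(s["tool_rot"])
def cam(n,fn=None):
    p,R=pose(); c=robot.read_camera(n)
    if n=="wrist":
        H=np.array(c["hand_eye"]); Rw=R.as_matrix()
        Rcw=Rw@H[:3,:3]; C=Rw@H[:3,3]+p
        c["R"]=Rcw.T; c["t"]=-Rcw.T@C
    else: c["R"]=np.array(c["R"]);c["t"]=np.array(c["t"])
    if fn: cv2.imwrite(f"pics/{fn}.png",c["color"][:,:,::-1])
    return c
def unp(c,uv,z):
    d=c["R"].T@np.array([(uv[0]-c["cx"])/c["fx"],(uv[1]-c["cy"])/c["fy"],1.]); C=-c["R"].T@c["t"]
    return C+d*(z-C[2])/d[2]
def proj(c,X):
    x=c["R"]@np.array(X,float)+c["t"]; return np.array([c["fx"]*x[0]/x[2]+c["cx"],c["fy"]*x[1]/x[2]+c["cy"]])
def down(yaw_y,tilt=0):
    """tool z down; tool y axis at world angle yaw_y (deg)"""
    a=np.radians(yaw_y); y=np.array([np.cos(a),np.sin(a),0]); z=np.array([0,0,-1.]); x=np.cross(y,z)
    R=Ro.from_matrix(np.c_[x,y,z])
    return R*Ro.from_euler('y',tilt,degrees=True)
def yawy(R): 
    v=R.as_matrix()[:,1]; return np.degrees(np.arctan2(v[1],v[0]))
def go(p,Rt):
    """print normalised shift & turn to target from current pose"""
    p0,R0=pose(); d=R0.inv().apply(np.array(p)-p0)/250; r=(R0.inv()*Rt).as_rotvec()/(np.pi/2)
    n=max(np.linalg.norm(d)*250/41.7,np.linalg.norm(r)*90/7.16)
    print("incr",np.round(np.r_[d,r],4).tolist(),"rows~%.1f"%n)
E
python3 - <<'E'
from h import *
c=cam("top")
def C(o,s,l,z): return [np.round(unp(c,(a/s+o[0]-.0,b/s+o[1]),z),1) for a,b in l]
print("tub",C((230,140),5,[(410,182),(730,180),(735,505),(412,510)],86))
print("bar",C((230,140),5,[(243,280),(243,405)],128))
print("coverleft",C((230,140),5,[(65,190),(68,515)],88))
print("mat",C((140,195),6.6,[(62,150),(270,82),(395,455),(182,525)],4))
print("shaker",C((140,195),6.6,[(110,183),(213,142),(330,435),(235,470)],50))
print("b1 base",C((380,190),6,[(245,187),(282,236),(360,175)],8))
print("b1 rib top",C((380,190),6,[(318,128),(362,152)],38))
print("b2 base",C((380,190),6,[(532,402),(583,485),(645,462),(588,370)],8))
print("wrench/mug/can",[np.round(unp(c,u,0)) for u in [(418,320),(478,317),(415,160),(198,178)]], yawy(pose()[1]))
E
```

```text
tub [array([677.3,  15. ,  86. ]), array([ 677.8, -145.3,   86. ]), array([ 514.8, -146.1,   86. ]), array([513. ,  14.7,  86. ])]
bar [array([622.7,  95.9, 128. ]), array([562.1,  96. , 128. ])]
coverleft [array([673.5, 187. ,  88. ]), array([511.2, 185.3,  88. ])]
mat [array([583. , 442.9,   4. ]), array([609.9, 360.5,   4. ]), array([461., 310.,   4.]), array([433.6, 394. ,   4. ])]
shaker [array([565.8, 411. ,  50. ]), array([581.5, 371.5,  50. ]), array([468.2, 325.7,  50. ]), array([454.9, 362.1,  50. ])]
b1 base [array([ 570.6, -271.2,    8. ]), array([ 549. , -287.2,    8. ]), array([ 575.7, -322. ,    8. ])]
b1 rib top [array([ 593.4, -297.3,   38. ]), array([ 582.9, -316.2,   38. ])]
b2 base [array([ 475.6, -396. ,    8. ]), array([ 439.1, -417.8,    8. ]), array([ 449. , -445.2,    8. ]), array([ 489.5, -420.9,    8. ])]
wrench/mug/can [array([ 311., -262.,    0.]), array([ 318., -420.,    0.]), array([ 735., -259.,    0.]), array([688., 317.,   0.])] 76.48892496319135
```

```bash
python3 -c "
from h import *
go((320,510,250),down(66))"
```

```text
incr [-0.7681, -0.3162, -0.3307, -0.0007, 0.0001, 0.1165] rows~5.4
```

Emit:
{"method": "jog_arm", "body": {"increments": [-0.77,-0.316,-0.33,0,0,0.116,-0.77,-0.316,-0.33,0,0,0.116,-0.77,-0.316,-0.33,0,0,0.116,-0.77,-0.316,-0.33,0,0,0.116,-0.77,-0.316,-0.33,0,0,0.116], "claw": 0.3}}

```text
clock: 0.62
position: [309.9, 516.9, 244.7]
tool_rot: [-0.0, 0.207, 0.978, -0.001]
wrist_force: [0.8, -0.5, 1.1]
gripper_width: 64.2
```

```bash
python3 -c "
from h import *
print(pose()[0]);go((470,350,270),down(58))"
```

```text
[309.92901882 516.9440009  244.73888082]
incr [-0.8562, -0.3508, -0.1003, -0.0009, 0.0002, 0.0896] rows~5.6
```

Emit:
{"method": "jog_arm", "body": {"increments": [-0.856,-0.351,-0.1,0,0,0.09,-0.856,-0.351,-0.1,0,0,0.09,-0.856,-0.351,-0.1,0,0,0.09,-0.856,-0.351,-0.1,0,0,0.09,-0.856,-0.351,-0.1,0,0,0.09]}}

```text
clock: 1.03
position: [452.9, 367.0, 267.3]
tool_rot: [-0.0, 0.276, 0.961, -0.001]
wrist_force: [1.7, 1.5, -0.1]
gripper_width: 33.5
```

```bash
python3 -c "
from h import *
print(pose()[0]);go((560,160,280),down(48))"
```

```text
[452.90176168 367.04253315 267.2983538 ]
incr [-0.8023, -0.4752, -0.0498, -0.0009, 0.0003, 0.1109] rows~5.6
```

Emit:
{"method": "jog_arm", "body": {"increments": [-0.802,-0.475,-0.05,0,0,0.11,-0.802,-0.475,-0.05,0,0,0.11,-0.802,-0.475,-0.05,0,0,0.11,-0.802,-0.475,-0.05,0,0,0.11,-0.802,-0.475,-0.05,0,0,0.11]}}

```text
clock: 1.45
position: [548.0, 182.1, 278.7]
tool_rot: [-0.0, 0.358, 0.934, -0.001]
wrist_force: [0.2, -0.1, 0.7]
gripper_width: 32.7
```

```bash
python3 -c "
from h import *
print(pose()[0]);go((575,-45,280),down(37.5))"
```

```text
[547.99155052 182.13786315 278.66875463]
incr [-0.6872, -0.6041, -0.0041, -0.0009, 0.0004, 0.1177] rows~5.5
```

Emit:
{"method": "jog_arm", "body": {"increments": [-0.687,-0.604,0,0,0,0.118,-0.687,-0.604,0,0,0,0.118,-0.687,-0.604,0,0,0,0.118,-0.687,-0.604,0,0,0,0.118,-0.687,-0.604,0,0,0,0.118]}}

```text
clock: 1.87
position: [572.1, -24.7, 278.9]
tool_rot: [-0.0, 0.442, 0.897, -0.001]
wrist_force: [0.8, 0.1, 0.5]
gripper_width: 33.0
```

```bash
python3 -c "
from h import *
print(pose()[0]);go((590,-265,270),down(37.5))"
```

```text
[572.11611458 -24.69597589 278.93807354]
incr [-0.8062, -0.5282, 0.0369, -0.0008, 0.0004, -0.0001] rows~5.8
```

Emit:
{"method": "jog_arm", "body": {"increments": [-0.806,-0.528,0.037,0,0,0,-0.806,-0.528,0.037,0,0,0,-0.806,-0.528,0.037,0,0,0,-0.806,-0.528,0.037,0,0,0,-0.806,-0.528,0.037,0,0,0]}}

```text
clock: 2.28
position: [587.2, -232.3, 271.1]
tool_rot: [-0.0, 0.442, 0.897, -0.001]
wrist_force: [1.0, 0.4, -0.2]
gripper_width: 32.9
```

Emit:
{"method": "jog_arm", "body": {"increments": [-0.15,-0.1,0,0,0,0,-0.15,-0.1,0,0,0,0,-0.15,-0.1,0,0,0,0]}}

```text
clock: 2.53
position: [588.6, -281.6, 270.4]
tool_rot: [-0.0, 0.445, 0.895, -0.002]
wrist_force: [0.2, 0.1, -0.5]
gripper_width: 32.9
```

```bash
python3 -c "
from h import *
print(pose()[0]);cam('wrist','w1');cam('top','t1')"
```

```text
[ 588.61828263 -281.60825327  270.43462269]
```

View pics/w1.png

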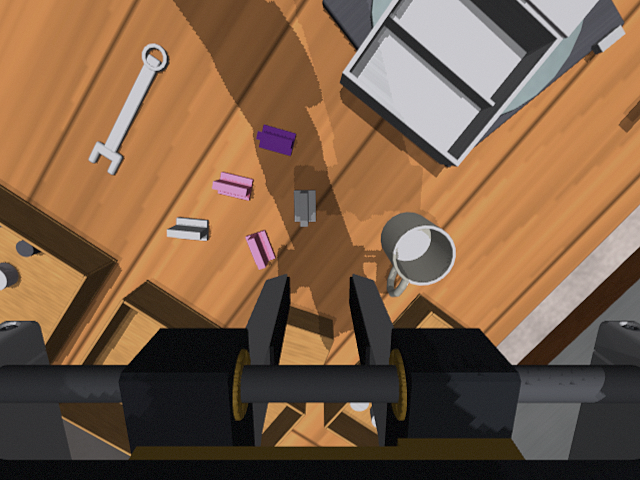

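View pics/t1.png

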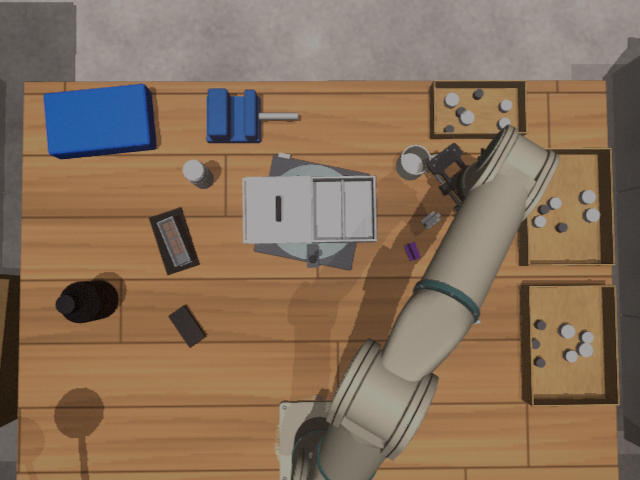

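Run:
```python
import cv2
im=cv2.imread("pics/w1.png")
cv2.imwrite("pics/w1c.png",cv2.resize(im[175:240,150:330],None,fx=4.4,fy=4.4,interpolation=cv2.INTER_CUBIC))
```

```text
(no output)
```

View pics/w1c.png

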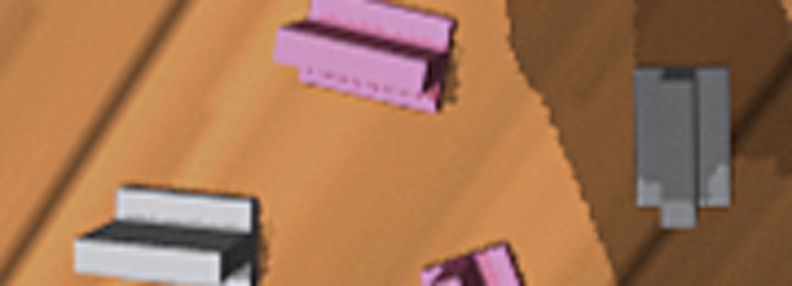

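Run:
```python
from h import *
c=cam("wrist")
f=lambda l,z:[np.round(unp(c,(150+a/4.4,175+b/4.4),z),1) for a,b in l]
P=f([(634,68),(730,68),(730,207),(638,207)],8);print(P,np.mean(P,0))
print(f([(661,80),(697,80),(696,228),(662,228)],38))
P2=f([(118,185),(258,198)],8);print(P2)
```

```text
[array([ 551.1, -282.5,    8. ]), array([ 574.9, -264.2,    8. ]), array([ 601.9, -299.5,    8. ]), array([ 578.5, -317.5,    8. ])] [ 576.6   -290.925    8.   ]
[array([ 559.1, -276.4,   38. ]), array([ 567.5, -269.9,   38. ]), array([ 594.1, -305.7,   38. ]), array([ 586., -312.,   38.])]
[array([ 442.3, -413.1,    8. ]), array([ 480.1, -389.4,    8. ])]
```

```bash
python3 -c "
from h import *
print(pose()[0]);go((575.5,-292.5,90),down(37.5))"
```

```text
[ 590.69129124 -274.86697256  270.86067244]
incr [-0.0198, -0.0912, 0.7234, 0.0, -0.0009, 0.0015] rows~4.4
```

Emit:
{"method": "jog_arm", "body": {"increments": [-0.0056,-0.1,0.723,0,0,0,-0.0056,-0.1,0.723,0,0,0,-0.0056,-0.1,0.723,0,0,0,-0.0056,-0.1,0.723,0,0,0,-0.0056,-0.1,0.723,0,0,0]}}

```text
clock: 3.1
position: [568.4, -286.3, 84.9]
tool_rot: [-0.005, 0.44, 0.898, 0.001]
wrist_force: [-0.3, 0.8, 0.1]
gripper_width: 32.9
```

```bash
cat >> h.py <<'E'
import pickle
def snap(n,fn):
    c=cam(n,fn); d={k:v for k,v in c.items() if k!="color"}; pickle.dump(d,open(f"pics/{fn}.pkl","wb")); return c
def load(fn): return pickle.load(open(f"pics/{fn}.pkl","rb"))
E
python3 -c "
from h import *
print(pose()[0]);snap('wrist','w2')"
```

```text
[ 568.35936889 -286.26175268   84.89502169]
```

View pics/w2.png

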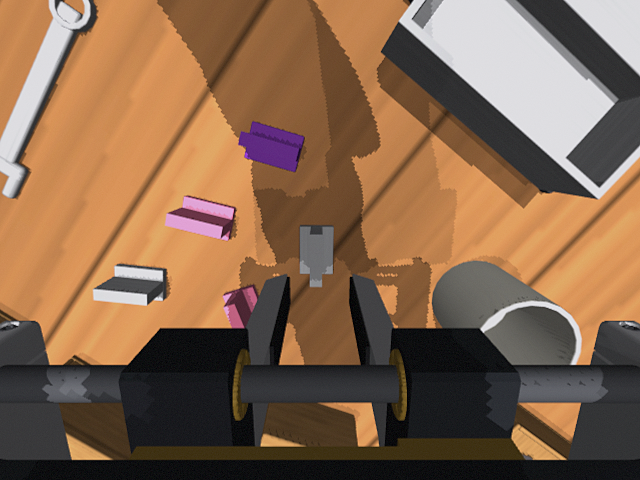

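Run:
```python
from h import *
c=load('w2')
f=lambda l,z:[np.round(unp(c,q,z),1) for q in l]
print(f([(299,226),(333,226),(299,274),(333,274)],8))
print(f([(309,226),(322,226),(309,287),(322,287)],38))
print(pose()[0]); go((574,-297,90),down(37.5))
```

```text
[array([ 547.7, -289.4,    8. ]), array([ 571.1, -271.2,    8. ]), array([ 574.3, -324.7,    8. ]), array([ 598.5, -305.9,    8. ])]
[array([ 551.4, -278.4,   38. ]), array([ 559.5, -272.2,   38. ]), array([ 582.4, -318.9,   38. ]), array([ 590.8, -312.4,   38. ])]
[ 567.49268561 -286.1245647    83.76080854]
incr [-0.05, -0.0062, -0.0255, -0.0026, -0.0076, 0.0033] rows~0.3
```

Run:
```python
from h import *
go((572.5,-297,40),down(37.5));go((572.5,-297,14),down(37.5))
```

```text
incr [-0.0487, -0.0101, 0.1745, -0.0026, -0.0076, 0.0033] rows~1.1
incr [-0.05, -0.0097, 0.2785, -0.0026, -0.0076, 0.0033] rows~1.7
```

Emit:
{"method": "jog_arm", "body": {"increments": [-0.049,-0.01,0.1,0,-0.0076,0.003,-0.049,-0.01,0.175,0,-0.0076,0.003,-0.05,-0.01,0.25,0,-0.0076,0.003,-0.05,-0.01,0.2785,0,-0.0076,0.003,-0.05,-0.01,0.2785,0,-0.0076,0.003]}}

```text
clock: 3.57
position: [572.7, -294.6, 13.4]
tool_rot: [-0.002, 0.441, 0.898, -0.001]
wrist_force: [-0.4, -0.7, 0.3]
gripper_width: 33.0
```

Run:
```python
from h import *
print(pose()[0]);go((572.5,-297,14),down(37.5));snap('wrist','w3')
```

```text
[ 572.67146212 -294.64419573   13.35842877]
incr [-0.007, -0.0063, -0.0026, -0.0026, -0.0014, 0.0018] rows~0.1
```

View pics/w3.png

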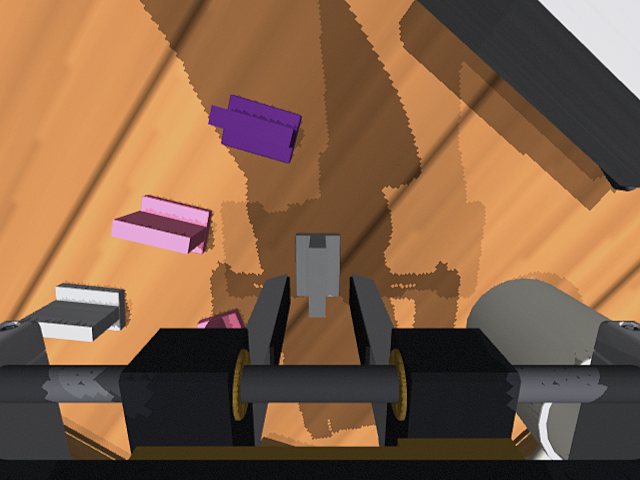

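Run:
```python
from h import *
c=load('w3');p,R=pose()
for z in(8,14,38): print(z,proj(c,(p[0],p[1],z)))
for z,l in((8,[(296,234),(340,234),(297,296),(340,296)]),(38,[(309,234),(325,234),(309,317),(326,317)])):
  P=np.array([unp(c,q,z) for q in l]);print(np.round(P,1),P.mean(0))
```

```text
8 [319.8514646  264.35552929]
14 [319.83505837 267.27741536]
38 [319.76021626 280.60650022]
[[ 547.9 -288.5    8. ]
 [ 571.  -270.7    8. ]
 [ 575.  -323.7    8. ]
 [ 598.6 -305.4    8. ]] [ 573.13633694 -297.10964353    8.        ]
[[ 551.1 -276.8   38. ]
 [ 558.3 -271.2   38. ]
 [ 582.7 -318.5   38. ]
 [ 591.  -312.1   38. ]] [ 570.76259649 -294.68752714   38.        ]
```

Centred well. Close and lift.

Emit:
{"method": "jog_arm", "body": {"increments": [-0.007,-0.005,0,0,0,0,-0.007,-0.005,0,0,0,0,-0.007,-0.005,0,0,0,0,-0.007,-0.005,0,0,0,0,-0.007,-0.005,0,0,0,0], "claw": 1}}

```text
clock: 4.03
position: [573.8, -297.9, 15.2]
tool_rot: [-0.0, 0.441, 0.897, -0.001]
wrist_force: [0.4, -0.3, -0.0]
gripper_width: 3.1
```

Emit:
{"method": "jog_arm", "body": {"increments": [0,0,-0.15,0,0,0,0,0,-0.3,0,0,0,0,0,-0.45,0,0,0,0,0,-0.5,0,0,0,0,0,-0.5,0,0,0]}}

```text
clock: 4.45
position: [576.6, -299.4, 144.9]
tool_rot: [0.004, 0.441, 0.897, -0.001]
wrist_force: [-0.7, -0.2, -0.9]
gripper_width: 0.6
```

Run:
```python
from h import *
print(pose()[0]);go((640,-110,160),down(70))
```

```text
[ 576.63720565 -299.44609613  144.89145736]
incr [0.445, 0.6634, -0.0635, -0.001, 0.0051, -0.3598] rows~4.8
```

Run:
```python
from h import *
snap('wrist','w4');snap('side','s4')
```

```text
(no output)
```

View pics/w4.png

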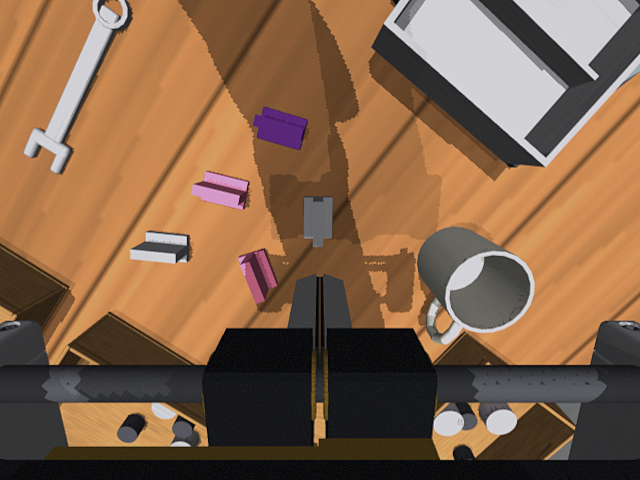

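View pics/s4.png

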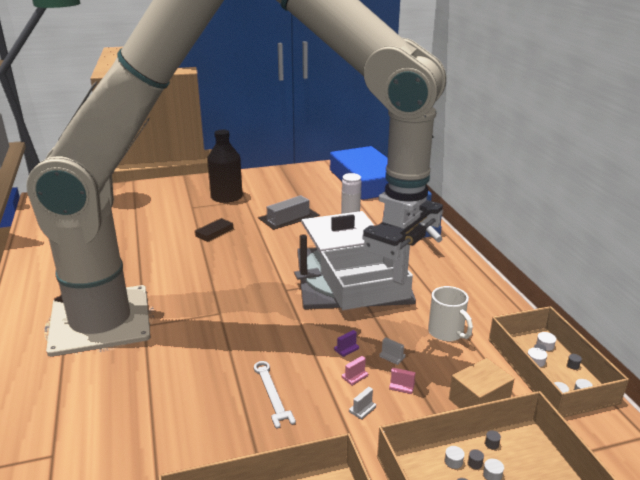

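Run:
```python
from h import *
c=load('s4');p,R=pose();print(p,robot.read_state()['gripper_width'])
print(proj(c,p),proj(c,(573,-297,0)),proj(c,p-R.apply([0,0,97])))
c=load('w4')
for q in([0,0,0],[0,6,0],[0,-6,0],[0,0,-19]): print(proj(c,p+R.apply(q)))
print(proj(load('w3'),(573,-297,0)))
```

```text
[ 573.84973349 -297.42464491  140.22550508] 0.6701107545976269
[397.85617048 299.69003277] [392.86649493 356.68148892] [401.33854538 256.18900237]
[318.44391432 258.23900902]
[327.36042084 258.22722726]
[309.52568818 258.25079304]
[318.49328275 267.87365229]
[318.26416823 261.81013551]
```

Run:
```python
from h import *
c=load('s4');im=cv2.imread("pics/s4.png")
p=np.array([573.85,-297.42,140.2])
p,R=pose()
for k in(0,19,40,97):
  u=proj(c,p-R.apply([0,0,k]));cv2.circle(im,tuple(int(round(v)) for v in u),1,(0,0,255),-1);print(u)
cv2.imwrite("pics/s4c.png",cv2.resize(im[190:390,330:480],None,fx=3,fy=3,interpolation=cv2.INTER_CUBIC))
im=cv2.imread("pics/w4.png");c=load('w4')
for k in(0,19,40):
  u=proj(c,p-R.apply([0,0,k]));cv2.circle(im,tuple(int(round(v)) for v in u),1,(0,0,255),-1)
cv2.imwrite("pics/w4c.png",cv2.resize(im[180:400,240:400],None,fx=2.7,fy=2.7,interpolation=cv2.INTER_CUBIC))
```

```text
[397.85617048 299.69003277]
[398.5165061  291.44127138]
[399.2584046  282.17364498]
[401.33854538 256.18900237]
```

View pics/s4c.png

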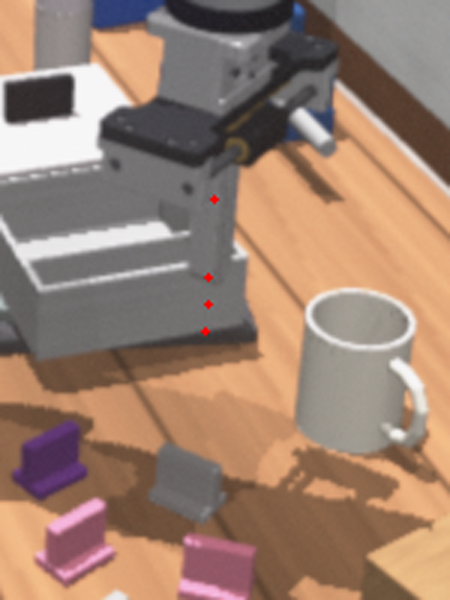

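View pics/w4c.png

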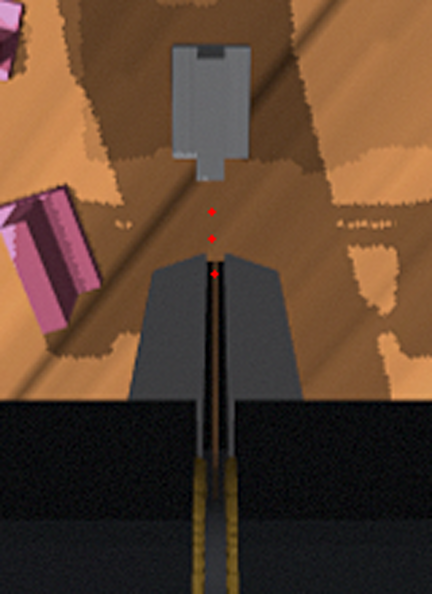

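Run:
```python
from h import *
p,R=pose();c=load('w4');s=load('s4')
for k in(20,24,28,32,36,40): print(k,[proj(c,p+R.apply([x,0,-k]))[1].round(1) for x in(-8,0,8)],[proj(s,p+R.apply([x,y,-k])).round(1).tolist() for x,y in((8,12),(-8,12),(8,-12),(-8,-12))])
print(R.apply([1,0,0]),R.apply([0,1,0]))
```

```text
20 [np.float64(280.5), np.float64(268.4), np.float64(256.1)] [[398.0, 286.9], [405.3, 289.6], [391.7, 292.4], [399.1, 295.2]]
24 [np.float64(283.0), np.float64(270.7), np.float64(258.1)] [[398.2, 285.1], [405.5, 287.8], [391.9, 290.7], [399.2, 293.4]]
28 [np.float64(285.5), np.float64(273.0), np.float64(260.3)] [[398.3, 283.4], [405.6, 286.1], [392.0, 288.9], [399.4, 291.7]]
32 [np.float64(288.2), np.float64(275.5), np.float64(262.5)] [[398.5, 281.6], [405.8, 284.3], [392.1, 287.1], [399.5, 289.9]]
36 [np.float64(290.9), np.float64(278.0), np.float64(264.8)] [[398.6, 279.9], [405.9, 282.6], [392.3, 285.3], [399.7, 288.1]]
40 [np.float64(293.8), np.float64(280.6), np.float64(267.2)] [[398.7, 278.1], [406.1, 280.8], [392.4, 283.6], [399.8, 286.3]]
[-6.10562474e-01  7.91967872e-01 -5.96135755e-04] [ 0.79196638  0.61055941 -0.00254321]
```

Run:
```python
from h import *
go((572.5,-297,30),down(37.5));go((572.5,-297,-10),down(37.5))
```

```text
incr [0.0049, -0.0021, 0.4409, -0.0016, 0.0004, 0.0014] rows~2.6
incr [0.005, -0.0017, 0.6009, -0.0016, 0.0004, 0.0014] rows~3.6
```

Emit:
{"method": "jog_arm", "body": {"increments": [0.005,-0.002,0.05,0,0,0,0.005,-0.002,0.15,0,0,0,0.005,-0.002,0.25,0,0,0,0.005,-0.002,0.35,0,0,0,0.005,-0.002,0.44,0,0,0], "claw": 0.35}}

```text
clock: 4.97
position: [570.3, -295.6, 26.5]
tool_rot: [-0.003, 0.441, 0.897, -0.001]
wrist_force: [-0.8, 0.0, 0.7]
gripper_width: 28.7
```

Emit:
{"method": "jog_arm", "body": {"increments": [0,0,0.0,0,0,0,0,0,0,0,0,0]}}

```text
clock: 5.13
position: [567.4, -294.0, 23.2]
tool_rot: [-0.006, 0.441, 0.897, -0.001]
wrist_force: [0.8, 0.0, 0.1]
gripper_width: 30.8
```

Run:
```python
from h import *
print(pose()[0],robot.read_state()['gripper_width']);go((572.5,-297,-10),down(37.5));go((572.5,-297,-28),down(37.5));snap('side','s5');im=cv2.imread('pics/s5.png')
cv2.imwrite("pics/s5c.png",cv2.resize(im[240:390,330:480],None,fx=4,fy=4,interpolation=cv2.INTER_CUBIC))
```

```text
[ 567.37186429 -293.98890686   23.23670505] 30.83799047210771
incr [-0.0234, 0.0099, 0.1326, -0.0049, -0.0066, 0.0013] rows~0.8
incr [-0.0242, 0.0105, 0.2046, -0.0049, -0.0066, 0.0013] rows~1.2
```

View pics/s5c.png

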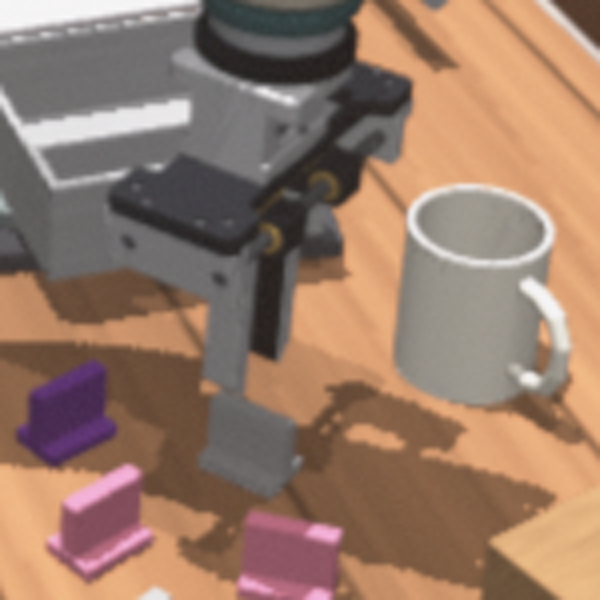

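Emit:
{"method": "jog_arm", "body": {"increments": [-0.02,0.008,0.07,0,-0.0066,0.001,-0.024,0.01,0.14,0,-0.0066,0.001,-0.024,0.01,0.2,0,-0.0066,0.001,-0.024,0.01,0.2,0,-0.0066,0.001,-0.024,0.01,0.2,0,-0.0066,0.001]}}

```text
clock: 5.6
position: [574.5, -298.4, -24.3]
tool_rot: [0.0, 0.442, 0.897, -0.004]
wrist_force: [0.8, -0.3, 1.0]
gripper_width: 30.5
```

Run:
```python
from h import *
go((572.5,-297,-28),down(37.5));snap('side','s6');im=cv2.imread('pics/s6.png');snap('wrist','w6')
cv2.imwrite("pics/s6c.png",cv2.resize(im[240:390,330:480],None,fx=4,fy=4,interpolation=cv2.INTER_CUBIC))
```

```text
incr [0.0092, -0.0027, 0.015, -0.0038, 0.0025, 0.0003] rows~0.1
```

View pics/s6c.png

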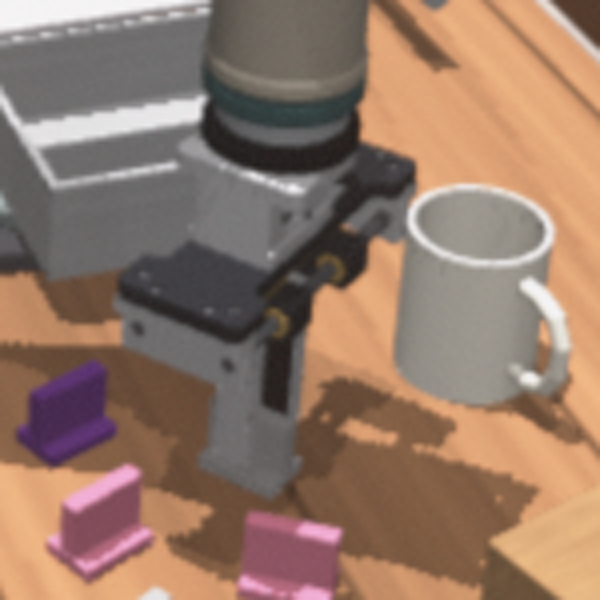

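View pics/w6.png

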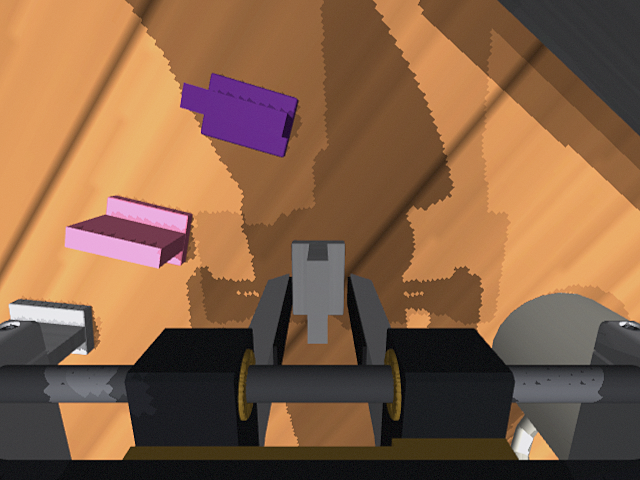

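Emit:
{"method": "jog_arm", "body": {"increments": [0.005,-0.003,0,0,0,0,0.005,-0.003,0,0,0,0,0.005,-0.003,0,0,0,0,0.005,-0.003,0,0,0,0,0.005,-0.003,0,0,0,0], "claw": 1}}

```text
clock: 6.12
position: [574.4, -298.7, -22.4]
tool_rot: [0.002, 0.442, 0.897, -0.004]
wrist_force: [-0.2, -0.5, 4.8]
gripper_width: 9.8
```

Emit:
{"method": "jog_arm", "body": {"increments": [0,0,-0.1,0,0,0,0,0,-0.25,0,0,0,0,0,-0.4,0,0,0,0,0,-0.5,0,0,0,0,0,-0.55,0,0,0]}}

```text
clock: 6.53
position: [576.0, -298.7, 118.6]
tool_rot: [0.005, 0.442, 0.897, -0.004]
wrist_force: [0.5, 0.3, -0.5]
gripper_width: 9.7
```

Run:
```python
from h import *
p,R=pose();print(p);snap('side','s7');im=cv2.imread('pics/s7.png')
cv2.imwrite("pics/s7c.png",cv2.resize(im[200:350,330:480],None,fx=4,fy=4,interpolation=cv2.INTER_CUBIC))
go((645,-115,130),down(72))
```

```text
[ 576.0257828  -298.65044086  118.64700037]
incr [0.4161, 0.6649, -0.0487, -0.0035, 0.0076, -0.3831] rows~4.8
```

View pics/s7c.png

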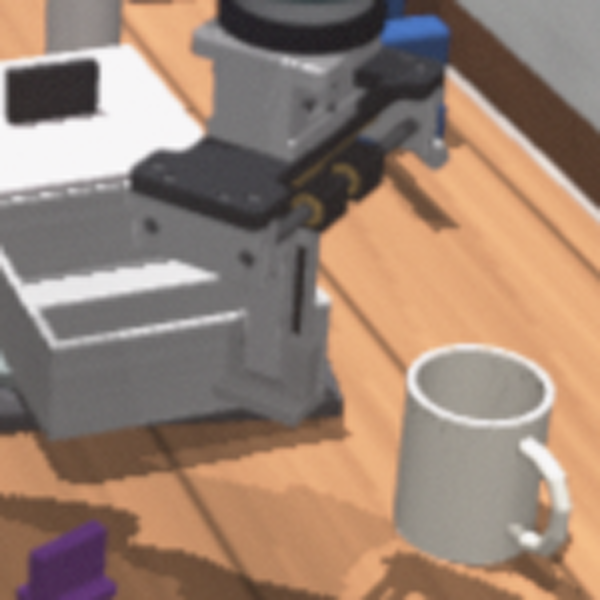

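Emit:
{"method": "jog_arm", "body": {"increments": [0.416,0.665,-0.05,0,0,-0.38,0.416,0.665,-0.05,0,0,-0.38,0.416,0.665,-0.05,0,0,-0.38,0.416,0.665,-0.05,0,0,-0.38,0.416,0.665,-0.05,0,0,-0.38]}}

```text
clock: 7.0
position: [645.2, -109.1, 128.3]
tool_rot: [0.003, 0.154, 0.988, -0.003]
wrist_force: [0.4, 0.5, -2.8]
gripper_width: 9.6
```

Run:
```python
from h import *
p,R=pose();print(p)
go((645,-102,110),down(90))
```

```text
[ 645.15628921 -109.09215822  128.26596396]
incr [0.0097, 0.0273, 0.0728, -0.0044, 0.0034, -0.1968] rows~2.5
```

Emit:
{"method": "jog_arm", "body": {"increments": [0.01,0.027,0.0,0,0.003,-0.197,0.01,0.027,0,0,0.003,-0.197,0.01,0.027,0.07,0,0.003,-0.197,0.01,0.027,0.07,0,0.003,-0.197,0.01,0.027,0.07,0,0.003,-0.197]}}

```text
clock: 7.42
position: [642.7, -101.9, 108.1]
tool_rot: [-0.003, 0.001, 1.0, -0.003]
wrist_force: [0.4, 0.7, -0.6]
gripper_width: 9.7
```

Run:
```python
from h import *
p,R=pose();print(p);snap('wrist','w8');snap('side','s8')
go((645,-102,10),down(90))
```

```text
[ 642.6623544  -101.85872849  108.12857851]
incr [-0.0034, 0.0039, 0.3999, -0.0043, -0.0012, -0.0014] rows~2.4
```

View pics/w8.png

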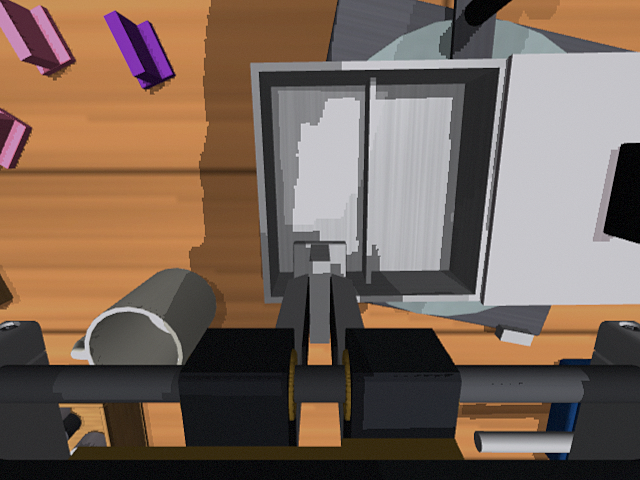

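View pics/s8.png

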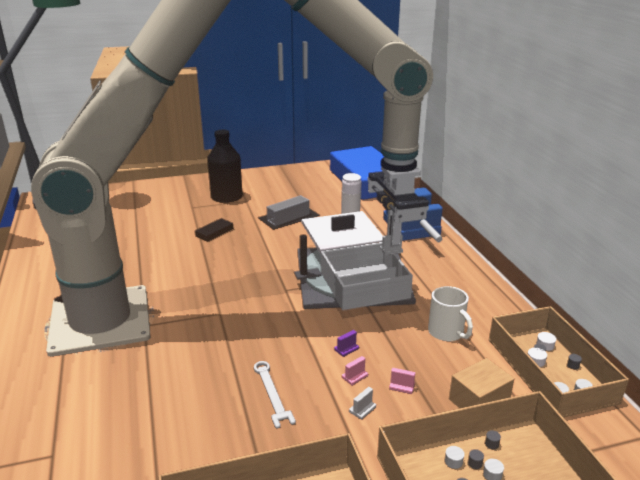

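Run:
```python
from h import *
c=load('w8')
P=np.array([unp(c,q,86) for q in((251,63),(507,58),(480,303),(264,304))]);print(P.round(1),P.mean(0))
print([unp(c,q,61).round(1) for q in((372,78),(370,283))])
```

```text
[[ 515.  -146.    86. ]
 [ 512.7   14.7   86. ]
 [ 679.2   17.2   86. ]
 [ 680.2 -144.9   86. ]] [596.76498774 -64.73205616  86.        ]
[array([519.3, -66. ,  61. ]), array([673.1, -62. ,  61. ])]
```

Emit:
{"method": "jog_arm", "body": {"increments": [0,0,0.12,0,0,0,-0.003,0.003,0.25,0,0,0,-0.003,0.003,0.35,0,0,0,-0.003,0.003,0.39,0,0,0,-0.003,0.003,0.39,0,0,0]}}

```text
clock: 7.93
position: [643.4, -102.3, 10.7]
tool_rot: [-0.003, 0.002, 1.0, -0.003]
wrist_force: [1.5, 0.2, -1.4]
gripper_width: 9.9
```

Run:
```python
from h import *
p,R=pose();print(p,robot.read_state()['wrist_force']);snap('wrist','w9')
```

```text
[ 643.39523839 -102.26034805   10.70487246] [ 1.49653068  0.15354802 -1.35699478]
```

View pics/w9.png

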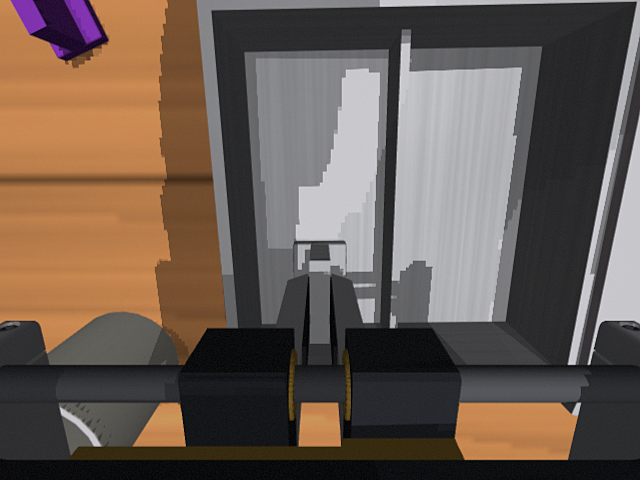

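Emit:
{"method": "jog_arm", "body": {"increments": [0,0,0.012,0,0,0,0,0,0.012,0,0,0,0,0,0.012,0,0,0,0,0,0.012,0,0,0,0,0,0.0,0,0,0], "claw": 0.4}}

```text
clock: 8.4
position: [644.9, -102.5, 12.9]
tool_rot: [-0.001, 0.002, 1.0, -0.003]
wrist_force: [-1.1, -0.0, 0.0]
gripper_width: 28.0
```

Emit:
{"method": "jog_arm", "body": {"increments": [0,0,-0.1,0,0,0,0,0,-0.25,0,0,0,0,0,-0.4,0,0,0,0,0,-0.5,0,0,0,0,0,-0.6,0,0,0]}}

```text
clock: 8.82
position: [645.9, -101.6, 165.9]
tool_rot: [0.0, 0.002, 1.0, -0.004]
wrist_force: [0.4, 0.2, -0.2]
gripper_width: 28.4
```

Run:
```python
from h import *
p,R=pose();print(p,robot.read_state()['wrist_force']);snap('wrist','w10');snap('side','s10')
go((540,-250,170),down(90-33))
```

```text
[ 645.89930209 -101.55082375  165.88935969] [ 0.43311274  0.21134593 -0.18705477]
incr [0.4334, -0.5935, -0.0043, -0.0036, 0.0062, 0.3646] rows~4.6
```

View pics/w10.png

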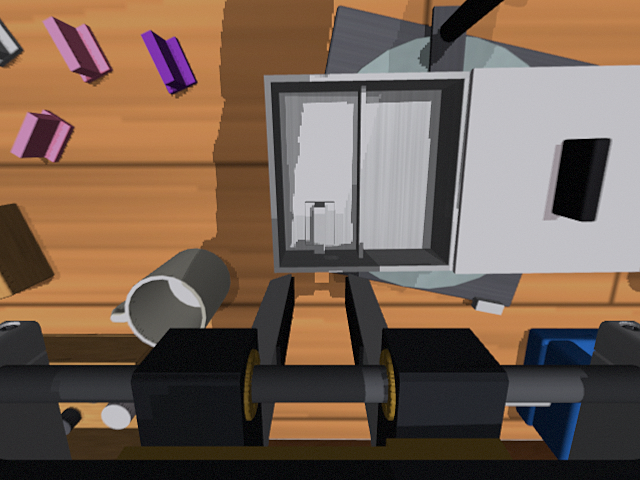

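View pics/s10.png

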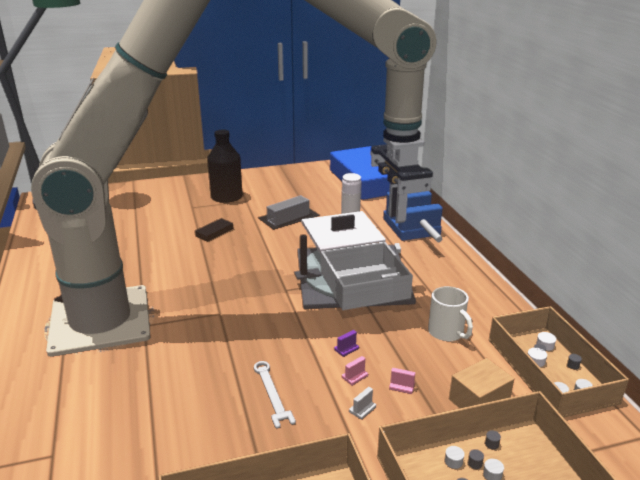

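Run:
```python
from h import *
go((600,-190,166),down(55))
```

```text
incr [0.1943, -0.3526, 0.0116, -0.0035, 0.0063, 0.3868] rows~4.9
```

Emit:
{"method": "jog_arm", "body": {"increments": [0.194,-0.353,0,0,0,0.387,0.194,-0.353,0,0,0,0.387,0.194,-0.353,0,0,0,0.387,0.194,-0.353,0,0,0,0.387,0.194,-0.353,0,0,0,0.387]}}

```text
clock: 9.33
position: [598.5, -192.4, 168.7]
tool_rot: [0.005, 0.306, 0.952, -0.003]
wrist_force: [0.7, 0.8, 0.4]
gripper_width: 28.3
```

Run:
```python
from h import *
p,R=pose();print(p,yawy(R));go((560,-290,166),down(20))
```

```text
[ 598.51950048 -192.37273635  168.68663552] 54.39935749982159
incr [-0.1019, -0.4072, 0.0131, 0.0001, 0.0071, 0.3822] rows~4.8
```

Emit:
{"method": "jog_arm", "body": {"increments": [-0.102,-0.407,0.01,0,0.007,0.385,-0.102,-0.407,0.01,0,0.007,0.385,-0.102,-0.407,0.01,0,0.007,0.385,-0.102,-0.407,0.01,0,0.007,0.385,-0.102,-0.407,0.01,0,0.007,0.385]}}

```text
clock: 9.75
position: [558.1, -292.6, 166.3]
tool_rot: [-0.0, 0.58, 0.815, -0.001]
wrist_force: [0.1, 0.5, 0.5]
gripper_width: 28.3
```

Run:
```python
from h import *
p,R=pose();print(p,yawy(R));go((515,-380,166),down(-15))
```

```text
[ 558.07833101 -292.58002852  166.29770444] 19.128920368916706
incr [-0.2739, -0.2774, 0.0016, -0.0007, 0.0004, 0.3792] rows~4.8
```

Emit:
{"method": "jog_arm", "body": {"increments": [-0.274,-0.277,0,0,0,0.38,-0.274,-0.277,0,0,0,0.38,-0.274,-0.277,0,0,0,0.38,-0.274,-0.277,0,0,0,0.38,-0.274,-0.277,0,0,0,0.38]}}

```text
clock: 10.17
position: [513.1, -381.8, 165.9]
tool_rot: [-0.0, 0.797, 0.604, -0.001]
wrist_force: [-0.4, -0.1, 0.5]
gripper_width: 28.1
```

Run:
```python
from h import *
p,R=pose();print(p,yawy(R));go((463,-420,130),down(-48))
```

```text
[ 513.12699431 -381.78307629  165.8744231 ] -15.648537976326805
incr [-0.2011, -0.1515, 0.1441, -0.001, 0.0012, 0.3595] rows~4.5
```

Emit:
{"method": "jog_arm", "body": {"increments": [-0.2,-0.15,0.144,0,0,0.375,-0.2,-0.15,0.144,0,0,0.375,-0.2,-0.15,0.144,0,0,0.375,-0.2,-0.15,0.144,0,0,0.375,-0.2,-0.15,0.144,0,0,0.375]}}

```text
clock: 10.58
position: [462.3, -419.8, 129.1]
tool_rot: [-0.001, 0.939, 0.343, -0.002]
wrist_force: [-0.4, 0.8, 0.2]
gripper_width: 28.2
```

Run:
```python
from h import *
p,R=pose();print(p,yawy(R));go((463,-420,70),down(-59))
```

```text
[ 462.3026287  -419.79749153  129.07436657] -49.84332406508234
incr [0.0022, 0.003, 0.2363, -0.0015, 0.0018, 0.1017] rows~1.4
```

Emit:
{"method": "jog_arm", "body": {"increments": [0.002,0.003,0.1,0,0,0.1,0.002,0.003,0.2,0,0,0.1,0.002,0.003,0.236,0,0,0.1,0.002,0.003,0.236,0,0,0.1,0.002,0.003,0.236,0,0,0.1]}}

```text
clock: 11.0
position: [462.7, -420.1, 70.0]
tool_rot: [-0.001, 0.963, 0.269, -0.002]
wrist_force: [-0.2, -0.9, -0.4]
gripper_width: 28.1
```

Run:
```python
from h import *
p,R=pose();print(p,yawy(R));snap('wrist','w11')
for z in(0,8,38):print(proj(load('w11'),(463,-420,z)))
```

```text
[ 462.66986676 -420.05374105   69.99715248] -58.777451891103986
[318.19087519 239.00580151]
[318.14220661 241.45693569]
[317.9340344  251.94127835]
```

View pics/w11.png

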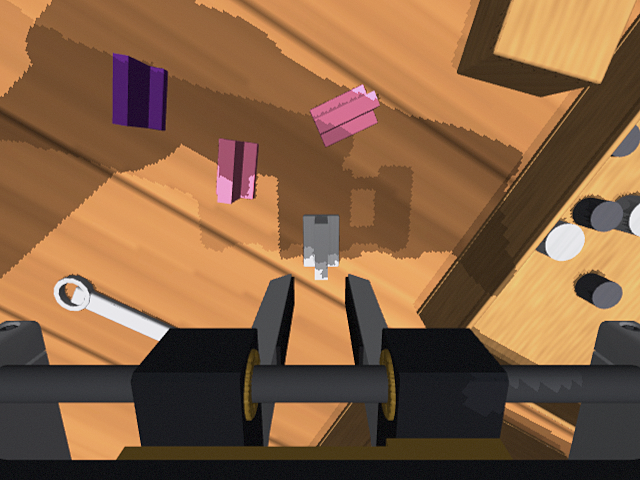

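Run:
```python
from h import *
c=load('w11')
P=np.array([unp(c,q,8) for q in((303,215),(339,215),(340,265),(304,265))]);print(P.round(1),P.mean(0))
P=np.array([unp(c,q,38) for q in((314,216),(328,216),(328,279),(315,279))]);print(P.round(1),P.mean(0))
go((462,-421,-26),down(-59))
```

```text
[[ 475.8 -397.8    8. ]
 [ 491.  -423.     8. ]
 [ 454.9 -446.6    8. ]
 [ 439.  -420.5    8. ]] [ 465.17012122 -421.96922676    8.        ]
[[ 485.  -403.3   38. ]
 [ 490.3 -412.1   38. ]
 [ 448.4 -437.9   38. ]
 [ 443.2 -429.3   38. ]] [ 466.74000646 -420.64721562   38.        ]
incr [-0.0031, -0.0009, 0.3875, -0.0006, 0.002, 0.0023] rows~2.3
```

Run:
```python
from h import *
go((465.5,-421.3,-24),down(-57.5))
```

```text
incr [0.0082, 0.0073, 0.3795, -0.0007, 0.0019, -0.0144] rows~2.3
```

Emit:
{"method": "jog_arm", "body": {"increments": [0.008,0.007,0.1,0,0,-0.014,0.008,0.007,0.2,0,0,-0.014,0.008,0.007,0.3,0,0,-0.014,0.008,0.007,0.3795,0,0,-0.014,0.008,0.007,0.3795,0,0,-0.014]}}

```text
clock: 11.47
position: [464.5, -419.7, -26.1]
tool_rot: [-0.002, 0.96, 0.28, -0.002]
wrist_force: [-0.1, 0.3, -0.5]
gripper_width: 28.0
```

Run:
```python
from h import *
p,R=pose();print(p,yawy(R));snap('wrist','w12')
go((465.5,-421.3,-25),down(-57.5))
```

```text
[ 464.45658596 -419.70101513  -26.11240968] -57.501510531507776
incr [0.0005, 0.0021, 0.0032, -0.0016, 0.0019, -0.0002] rows~0.0
```

View pics/w12.png

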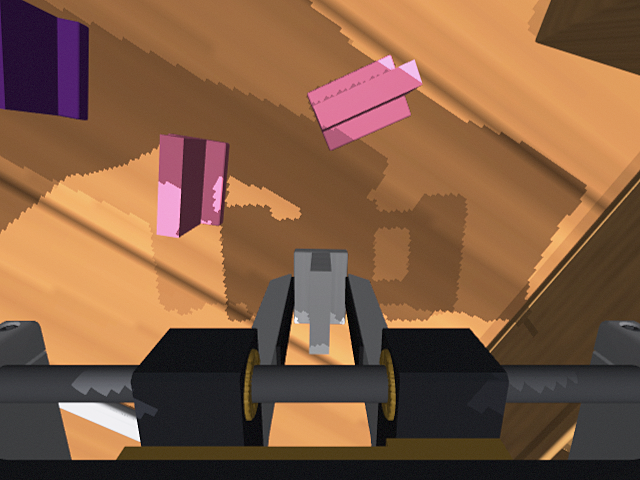

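Emit:
{"method": "jog_arm", "body": {"increments": [0,0.002,0,0,0,0,0,0.002,0,0,0,0,0,0.002,0,0,0,0,0,0.002,0,0,0,0,0,0.002,0,0,0,0], "claw": 1}}

```text
clock: 11.93
position: [466.0, -422.0, -22.5]
tool_rot: [-0.0, 0.96, 0.28, -0.001]
wrist_force: [-0.6, 2.0, 6.9]
gripper_width: 9.8
```

Emit:
{"method": "jog_arm", "body": {"increments": [0,0,-0.1,0,0,0,0,0,-0.25,0,0,0,0,0,-0.4,0,0,0,0,0,-0.55,0,0,0,0,0,-0.65,0,0,0]}}

```text
clock: 12.35
position: [467.1, -423.3, 144.2]
tool_rot: [0.002, 0.96, 0.28, -0.0]
wrist_force: [0.5, -1.2, -1.9]
gripper_width: 10.0
```

Run:
```python
from h import *
p,R=pose();print(p,yawy(R))
go((560,-240,140),down(-75))
```

```text
[ 467.06641781 -423.2675264   144.21364066] -57.52518261661615
incr [0.7072, -0.4189, 0.0143, 0.0025, 0.0005, 0.1942] rows~4.9
```

Emit:
{"method": "jog_arm", "body": {"increments": [0.707,-0.419,0.01,0,0,0.194,0.707,-0.419,0.01,0,0,0.194,0.707,-0.419,0.01,0,0,0.194,0.707,-0.419,0.01,0,0,0.194,0.707,-0.419,0.01,0,0,0.194]}}

```text
clock: 12.77
position: [561.2, -237.0, 141.4]
tool_rot: [0.002, 0.991, 0.131, 0.001]
wrist_force: [1.1, -0.6, -2.4]
gripper_width: 9.5
```

Run:
```python
from h import *
p,R=pose();print(p,yawy(R))
go((645,-28,130),down(-89.5))
```

```text
[ 561.16659761 -237.04301154  141.40278294] -74.93206651096861
incr [0.5411, -0.7204, 0.0435, 0.0022, -0.0008, 0.1619] rows~5.4
```

Emit:
{"method": "jog_arm", "body": {"increments": [0.541,-0.72,0.04,0,0,0.162,0.541,-0.72,0.04,0,0,0.162,0.541,-0.72,0.04,0,0,0.162,0.541,-0.72,0.04,0,0,0.162,0.541,-0.72,0.04,0,0,0.162]}}

```text
clock: 13.18
position: [638.1, -44.4, 132.1]
tool_rot: [0.002, 1.0, 0.005, 0.001]
wrist_force: [0.9, -0.5, -1.8]
gripper_width: 9.7
```

Run:
```python
from h import *
p,R=pose();print(p,yawy(R))
go((645,-28,110),down(-89.5))
```

```text
[638.05933541 -44.36287519 132.07694877] -89.48302020081206
incr [0.0281, -0.0655, 0.0882, 0.002, -0.0015, 0.0002] rows~0.7
```

Emit:
{"method": "jog_arm", "body": {"increments": [0.028,-0.0655,0,0,0,0,0.028,-0.0655,0.05,0,0,0,0.028,-0.0655,0.088,0,0,0,0.028,-0.0655,0.088,0,0,0,0.028,-0.0655,0.088,0,0,0]}}

```text
clock: 13.6
position: [643.7, -30.1, 109.7]
tool_rot: [0.002, 1.0, 0.003, 0.0]
wrist_force: [-0.7, -0.4, -1.5]
gripper_width: 9.7
```

Run:
```python
from h import *
p,R=pose();print(p,yawy(R));snap('wrist','w13')
go((645,-27,10),down(-89.5))
```

```text
[643.72588954 -30.05733569 109.69051284] -89.66490280503155
incr [0.002, -0.0146, 0.4012, 0.0025, -0.0013, -0.0019] rows~2.4
```

View pics/w13.png

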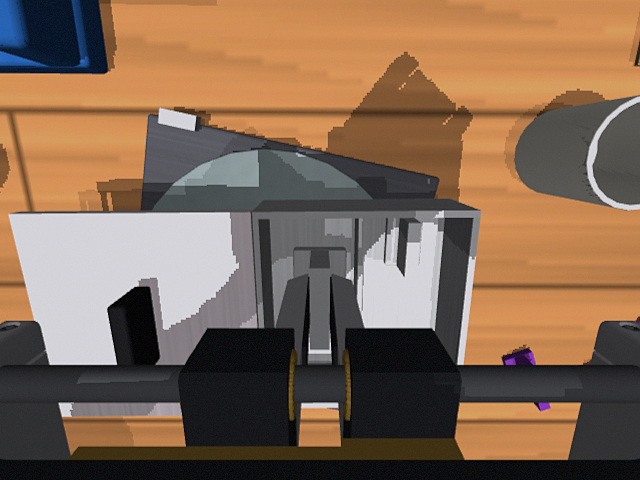

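Emit:
{"method": "jog_arm", "body": {"increments": [0.002,-0.012,0.12,0,0,0,0.002,-0.012,0.25,0,0,0,0.002,-0.012,0.35,0,0,0,0.002,-0.012,0.392,0,0,0,0.002,-0.012,0.392,0,0,0]}}

```text
clock: 14.07
position: [643.7, -28.8, 10.9]
tool_rot: [0.002, 1.0, 0.002, -0.0]
wrist_force: [-0.1, 0.4, -0.9]
gripper_width: 9.5
```

Emit:
{"method": "jog_arm", "body": {"increments": [0,0,0.012,0,0,0,0,0,0.012,0,0,0,0,0,0.012,0,0,0,0,0,0.012,0,0,0,0,0,0.0,0,0,0], "claw": 0.4}}

```text
clock: 14.48
position: [644.1, -28.7, 11.6]
tool_rot: [0.002, 1.0, 0.002, 0.0]
wrist_force: [-0.6, 0.5, 0.2]
gripper_width: 27.8
```

Emit:
{"method": "jog_arm", "body": {"increments": [0,0,-0.1,0,0,0,0,0,-0.25,0,0,0,0,0,-0.4,0,0,0,0,0,-0.6,0,0,0,0,0,-0.75,0,0,0]}}

```text
clock: 14.9
position: [643.6, -28.0, 197.4]
tool_rot: [0.002, 1.0, 0.002, 0.0]
wrist_force: [0.3, -0.6, -0.5]
gripper_width: 28.2
```

Run:
```python
from h import *
p,R=pose();print(p,yawy(R));snap('wrist','w14');snap('side','s14')
go((590,160,200),down(-89.5))
```

```text
[643.58660496 -27.98660216 197.3978928 ] -89.80787949041604
incr [-0.2301, -0.7622, 0.0047, 0.0041, -0.0083, -0.0031] rows~4.8
```

View pics/w14.png

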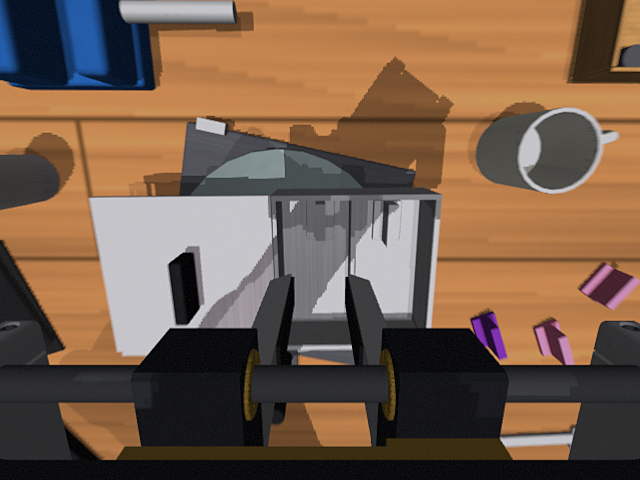

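View pics/s14.png

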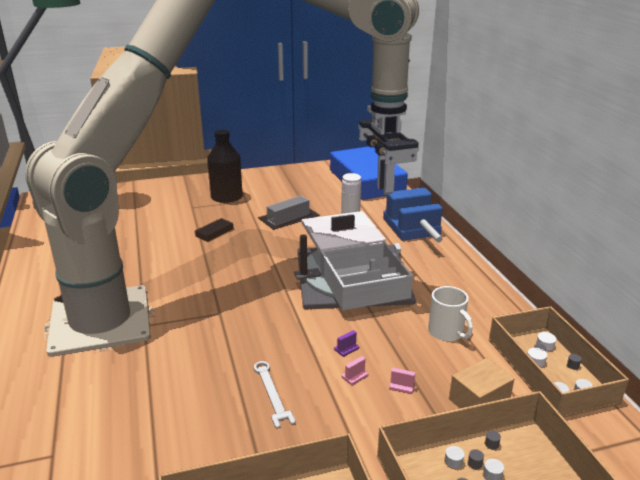

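Run:
```python
from h import *
go((630,60,210),down(-54))
```

```text
incr [-0.0711, -0.3613, -0.0307, 0.0065, -0.0068, -0.3976] rows~5.0
```

Emit:
{"method": "jog_arm", "body": {"increments": [-0.07,-0.36,-0.03,0.003,-0.003,-0.398,-0.07,-0.36,-0.03,0.003,-0.003,-0.398,-0.07,-0.36,-0.03,0.003,-0.003,-0.398,-0.07,-0.36,-0.03,0.003,-0.003,-0.398,-0.07,-0.36,-0.03,0.003,-0.003,-0.398], "claw": -0.5}}

```text
clock: 15.42
position: [630.0, 61.6, 209.9]
tool_rot: [0.003, 0.95, 0.314, 0.003]
wrist_force: [-1.1, -0.3, 1.2]
gripper_width: 58.4
```

Run:
```python
from h import *
p,R=pose();print(p,yawy(R))
go((600,140,210),down(-18))
```

```text
[629.99325095  61.57934473 209.90828536] -53.45313961253954
incr [0.0904, -0.3234, -0.0022, 0.005, -0.0013, -0.3939] rows~5.0
```

Emit:
{"method": "jog_arm", "body": {"increments": [0.09,-0.323,0,0.003,0,-0.396,0.09,-0.323,0,0.003,0,-0.396,0.09,-0.323,0,0.003,0,-0.396,0.09,-0.323,0,0.003,0,-0.396,0.09,-0.323,0,0.003,0,-0.396]}}

```text
clock: 15.83
position: [599.3, 141.3, 209.4]
tool_rot: [0.001, 0.807, 0.59, 0.001]
wrist_force: [0.2, -0.8, 0.0]
gripper_width: 70.4
```

Run:
```python
from h import *
p,R=pose();print(p,yawy(R))
go((570,220,210),down(17))
```

```text
[599.2650489  141.34870337 209.37772516] -17.665264116846124
incr [0.2643, -0.207, -0.0029, 0.0022, -0.0, -0.3852] rows~4.8
```

Emit:
{"method": "jog_arm", "body": {"increments": [0.264,-0.207,0,0.002,0,-0.396,0.264,-0.207,0,0.002,0,-0.396,0.264,-0.207,0,0.002,0,-0.396,0.264,-0.207,0,0.002,0,-0.396,0.264,-0.207,0,0.002,0,-0.396]}}

```text
clock: 16.25
position: [569.2, 221.1, 209.2]
tool_rot: [0.0, 0.587, 0.81, 0.0]
wrist_force: [-0.2, -0.5, -0.2]
gripper_width: 70.5
```

Run:
```python
from h import *
p,R=pose();print(p,yawy(R))
go((545,300,210),down(53))
```

```text
[569.20830606 221.13107648 209.16795784] 18.13449596208779
incr [0.3299, 0.0062, -0.0033, 0.0001, 0.0, -0.3874] rows~4.9
```

Emit:
{"method": "jog_arm", "body": {"increments": [0.33,0.006,0,0,0,-0.397,0.33,0.006,0,0,0,-0.397,0.33,0.006,0,0,0,-0.397,0.33,0.006,0,0,0,-0.397,0.33,0.006,0,0,0,-0.397]}}

```text
clock: 16.67
position: [544.2, 300.9, 209.0]
tool_rot: [-0.0, 0.31, 0.951, -0.0]
wrist_force: [-0.0, -0.1, 0.1]
gripper_width: 70.2
```

Run:
```python
from h import *
p,R=pose();print(p,yawy(R))
go((520,360,200),down(89))
```

```text
[544.21836107 300.88527797 208.98938183] 53.923821435622976
incr [0.2175, 0.1341, 0.0359, -0.0002, -0.0, -0.3897] rows~4.9
```

Emit:
{"method": "jog_arm", "body": {"increments": [0.217,0.134,0.036,0,0,-0.397,0.217,0.134,0.036,0,0,-0.397,0.217,0.134,0.036,0,0,-0.397,0.217,0.134,0.036,0,0,-0.397,0.217,0.134,0.036,0,0,-0.397]}}

```text
clock: 17.08
position: [519.4, 360.2, 199.7]
tool_rot: [-0.0, 0.003, 1.0, -0.0]
wrist_force: [-1.0, -0.4, -0.3]
gripper_width: 70.2
```

Run:
```python
from h import *
p,R=pose();print(p,yawy(R))
go((518,367.5,120),down(112.8))
```

```text
[519.40411855 360.23971681 199.70410578] 89.68797971470158
incr [0.0056, 0.0293, 0.3188, -0.0004, -0.0004, -0.2568] rows~3.2
```

Emit:
{"method": "jog_arm", "body": {"increments": [0.0056,0.029,0,0,0,-0.257,0.0056,0.029,0.05,0,0,-0.257,0.0056,0.029,0.15,0,0,-0.257,0.0056,0.029,0.25,0,0,-0.257,0.0056,0.029,0.3,0,0,-0.257]}}

```text
clock: 17.5
position: [516.4, 366.1, 122.0]
tool_rot: [-0.002, -0.199, 0.98, -0.001]
wrist_force: [0.2, -0.5, -1.0]
gripper_width: 70.4
```

Run:
```python
from h import *
p,R=pose();print(p,yawy(R));snap('wrist','w15')
c=snap('top','t15');snap('side','s15')
im=cv2.imread('pics/t15.png');a=cv2.resize(im[150:270,235:385],None,fx=4,fy=4,interpolation=cv2.INTER_CUBIC);cv2.imwrite('pics/t15c.png',a)
im=cv2.imread('pics/s15.png');a=cv2.resize(im[160:310,250:420],None,fx=4,fy=4,interpolation=cv2.INTER_CUBIC);cv2.imwrite('pics/s15c.png',a)
```

```text
[516.40872846 366.09843248 122.00054694] 112.90764196922697
```

View pics/w15.png

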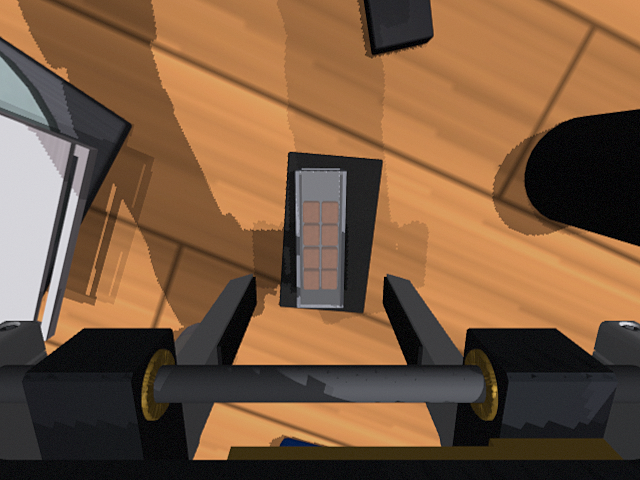

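View pics/t15c.png

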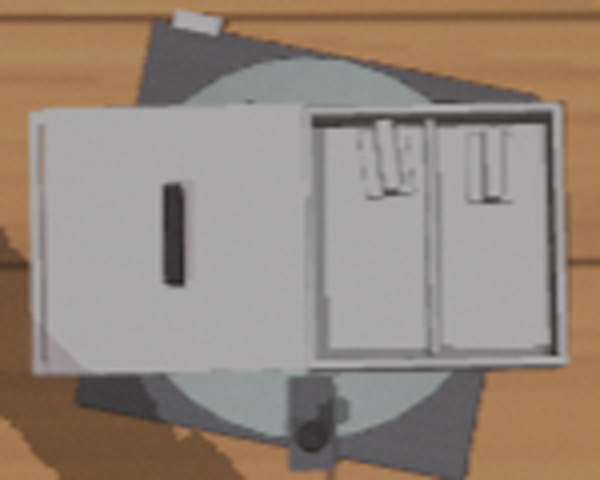

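View pics/s15c.png

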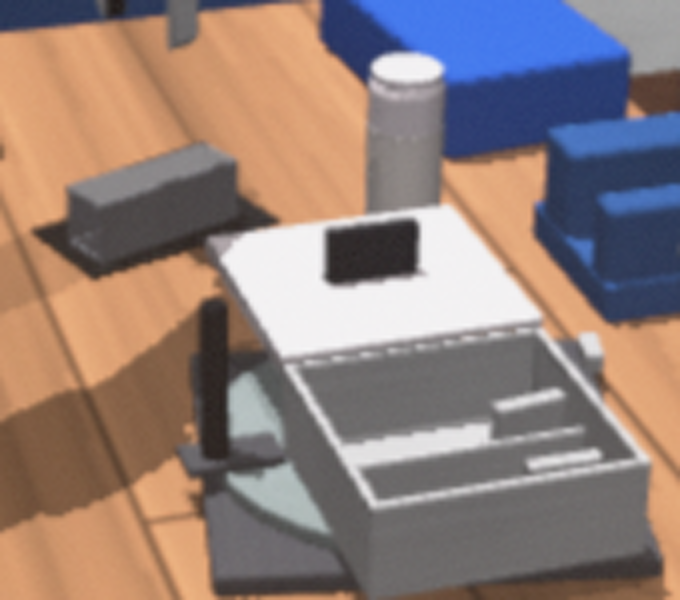

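Run:
```python
from h import *
im=cv2.imread('pics/w15.png');a=cv2.resize(im[140:320,270:400],None,fx=3.3,fy=3.3,interpolation=cv2.INTER_CUBIC);cv2.imwrite('pics/w15c.png',a)
```

```text
(no output)
```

View pics/w15c.png

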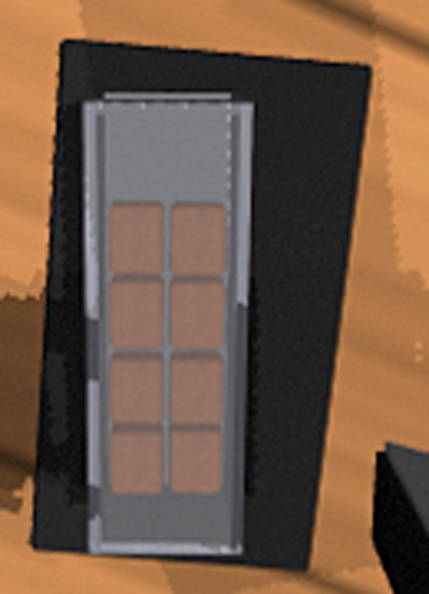

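Run:
```python
from h import *
c=load('w15')
f=lambda l,z:np.array([unp(c,(270+a/3.3,140+b/3.3),z) for a,b in l])
P=f([(82,101),(254,101),(242,553),(90,553)],50);print(P.round(1),P.mean(0))
M=f([(62,40),(372,66),(308,570),(34,548)],4);print(M.round(1),M.mean(0))
d=(P[2]+P[3]-P[0]-P[1])/2;print(np.degrees(np.arctan2(d[1],d[0])),np.linalg.norm(d))
d=(M[2]+M[3]-M[0]-M[1])/2;print(np.degrees(np.arctan2(d[1],d[0])),np.linalg.norm(d))
d=(M[1]-M[0]);print(np.linalg.norm(d))
```

```text
[[470.8 323.6  50. ]
 [454.1 363.   50. ]
 [567.2 409.9  50. ]
 [583.6 371.3  50. ]] [518.93983744 366.93454272  50.        ]
[[460.9 310.    4. ]
 [433.1 394.3   4. ]
 [583.4 443.6   4. ]
 [610.6 359.7   4. ]] [522.02069796 376.9088065    4.        ]
22.72346348446132 122.50092412370724
18.25758530305578 157.9713385487866
88.72701539646702
```

Run:
```python
from h import *
go((521.5,368,-16),down(112.7))
```

```text
incr [-0.019, -0.0008, 0.5593, -0.0008, -0.0018, 0.001] rows~3.4
```

Emit:
{"method": "jog_arm", "body": {"increments": [-0.019,0,0.15,0,0,0,-0.019,0,0.3,0,0,0,-0.019,0,0.42,0,0,0,-0.019,0,0.52,0,0,0,-0.019,0,0.558,0,0,0]}}

```text
clock: 18.07
position: [520.3, 367.4, -17.9]
tool_rot: [-0.003, -0.198, 0.98, -0.002]
wrist_force: [-0.4, 0.1, 0.8]
gripper_width: 70.9
```

Run:
```python
from h import *
print(pose()[0],robot.read_state()['wrist_force']);go((521.5,368,-18),down(112.7));snap('wrist','w16')
```

```text
[520.26757293 367.36436835 -17.87565104] [-0.41665221  0.06948234  0.79354407]
incr [-0.0055, 0.0004, 0.0005, -0.0015, -0.0038, 0.001] rows~0.1
```

View pics/w16.png

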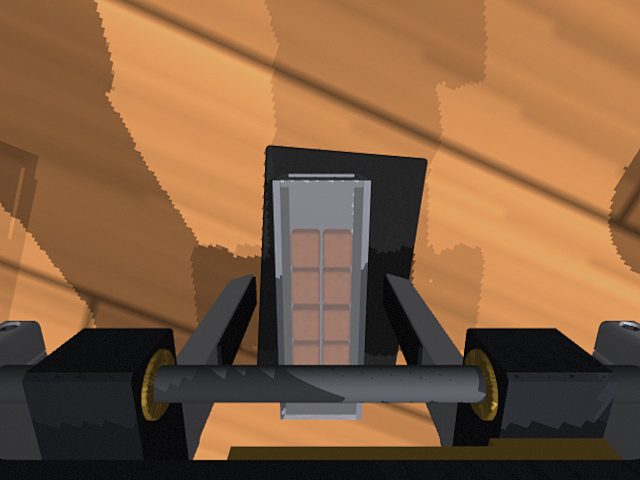

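Emit:
{"method": "jog_arm", "body": {"increments": [-0.003,0,0,0,0,0,-0.003,0,0,0,0,0,-0.003,0,0,0,0,0,-0.003,0,0,0,0,0,-0.003,0,0,0,0,0], "claw": 1}}

```text
clock: 18.53
position: [521.7, 368.4, -16.6]
tool_rot: [-0.002, -0.198, 0.98, -0.001]
wrist_force: [0.0, -1.0, 2.9]
gripper_width: 41.6
```

Emit:
{"method": "jog_arm", "body": {"increments": [0,0,0,0,0,0,0,0,0,0,0,0,0,0,-0.04,0,0,0,0,0,-0.08,0,0,0,0,0,-0.12,0,0,0]}}

```text
clock: 18.95
position: [521.8, 368.4, 14.4]
tool_rot: [-0.002, -0.198, 0.98, -0.001]
wrist_force: [-0.1, 0.6, -1.5]
gripper_width: 42.0
```

Run:
```python
from h import *
print(pose()[0],robot.read_state()['wrist_force']);go((521.5,368,150),down(112.7));snap('wrist','w17');snap('side','s17')
im=cv2.imread('pics/s17.png');a=cv2.resize(im[100:250,200:370],None,fx=4,fy=4,interpolation=cv2.INTER_CUBIC);cv2.imwrite('pics/s17c.png',a)
```

```text
[521.79935213 368.44231656  14.36146517] [-0.05187857  0.59850155 -1.52471828]
incr [0.004, -0.0021, -0.5425, -0.0011, -0.0026, 0.001] rows~3.3
```

View pics/w17.png

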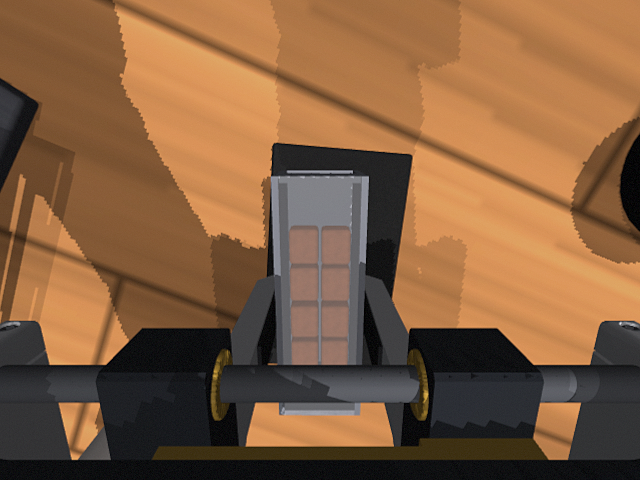

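View pics/s17c.png

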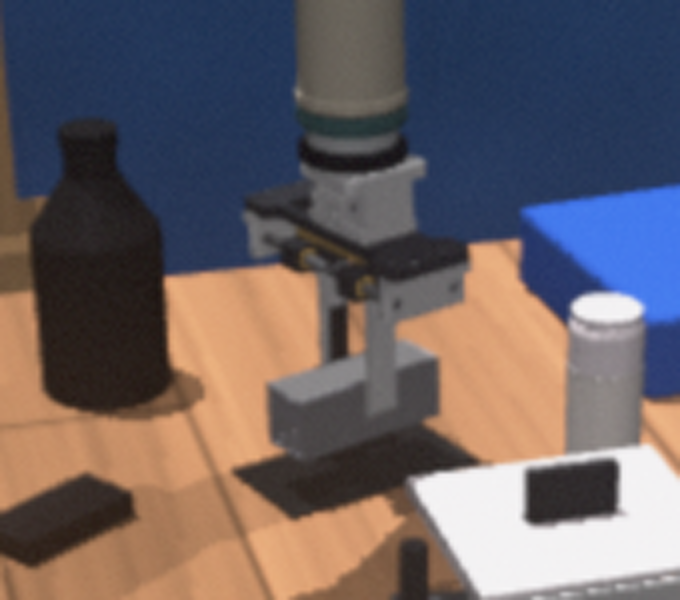

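Emit:
{"method": "jog_arm", "body": {"increments": [0,0,-0.08,0,0.02,0,0,0,-0.2,0,0.05,0,0,0,-0.33,0,0.08,0,0,0,-0.46,0,0.09,0,0,0,-0.56,0,0.09,0]}}

```text
clock: 19.47
position: [525.3, 370.1, 158.3]
tool_rot: [-0.068, -0.197, 0.978, -0.014]
wrist_force: [0.3, 1.2, -1.7]
gripper_width: 41.8
```

Run:
```python
from h import *
p,R=pose();print(p,yawy(R));go((560,250,165),down(108,8))
```

```text
[525.32464531 370.12566514 158.32565398] 112.73870697214502
incr [0.0609, -0.4968, -0.0183, -0.0076, 0.0007, 0.0521] rows~3.0
```

Emit:
{"method": "jog_arm", "body": {"increments": [0.003,-0.03,-0.003,0,0,0.005,0.012,-0.1,-0.01,0,0,0.015,0.025,-0.21,-0.015,0,0,0.03,0.043,-0.35,-0.018,0,0,0.045,0.061,-0.497,-0.018,0,0,0.052]}}

```text
clock: 19.88
position: [558.6, 247.0, 162.9]
tool_rot: [-0.069, -0.156, 0.985, -0.018]
wrist_force: [0.7, -0.7, -2.6]
gripper_width: 41.9
```

Run:
```python
from h import *
p,R=pose();print(p,yawy(R));go((630,90,175),down(98,8))
```

```text
[558.62314949 246.99903273 162.89572314] 108.06521098754521
incr [-0.0703, -0.6861, -0.0499, -0.0239, -0.0006, 0.1096] rows~4.1
```

Emit:
{"method": "jog_arm", "body": {"increments": [-0.014,-0.14,-0.01,-0.005,0,0.022,-0.028,-0.28,-0.02,-0.01,0,0.044,-0.042,-0.42,-0.03,-0.015,0,0.066,-0.056,-0.55,-0.04,-0.02,0,0.088,-0.07,-0.686,-0.05,-0.024,0,0.11]}}

```text
clock: 20.3
position: [628.3, 85.8, 172.8]
tool_rot: [-0.072, -0.067, 0.995, -0.005]
wrist_force: [-0.3, -0.6, -3.1]
gripper_width: 41.8
```

Run:
```python
from h import *
p,R=pose();print(p,yawy(R));go((680,-27,165),down(90,8))
```

```text
[628.34085515  85.78615976 172.82092861] 97.71118362246376
incr [-0.1473, -0.4748, 0.0107, -0.0129, -0.0034, 0.0847] rows~3.0
```

Emit:
{"method": "jog_arm", "body": {"increments": [-0.04,-0.14,0.003,-0.004,0,0.02,-0.08,-0.27,0.006,-0.008,0,0.04,-0.115,-0.37,0.01,-0.012,-0.003,0.06,-0.135,-0.44,0.01,-0.013,-0.003,0.075,-0.147,-0.475,0.01,-0.013,-0.003,0.085]}}

```text
clock: 20.72
position: [678.0, -34.2, 162.4]
tool_rot: [-0.072, 0.004, 0.997, -0.002]
wrist_force: [-0.9, -1.1, -2.9]
gripper_width: 41.6
```

```bash
cat >> h.py <<'E'
L=np.array([64,0,-23.6])
def mouth():
    p,R=pose(); m=p+R.apply(L); x=R.apply([1,0,0]); print("mouth",m.round(1),"tilt down deg %.1f"%-np.degrees(np.arcsin(x[2])),"yawy %.1f"%yawy(R))
def gomouth(m,yaw,tilt):
    R=down(yaw,tilt); go(np.array(m)-R.apply(L),R)
E
python3 - <<'E'
from h import *
mouth();snap('wrist','w18');snap('side','s18')
gomouth((616,-28,118),90,0)
gomouth((616,-28,108),90,-12)
E
```

```text
mouth [618.1 -33.5 195. ] tilt down deg -8.3 yawy 89.5
incr [-0.0453, 0.0115, 0.2712, -0.001, -0.0915, -0.0033] rows~1.6
incr [-0.057, 0.0116, 0.2541, -0.0014, -0.2249, -0.0032] rows~2.8
```

View pics/w18.png

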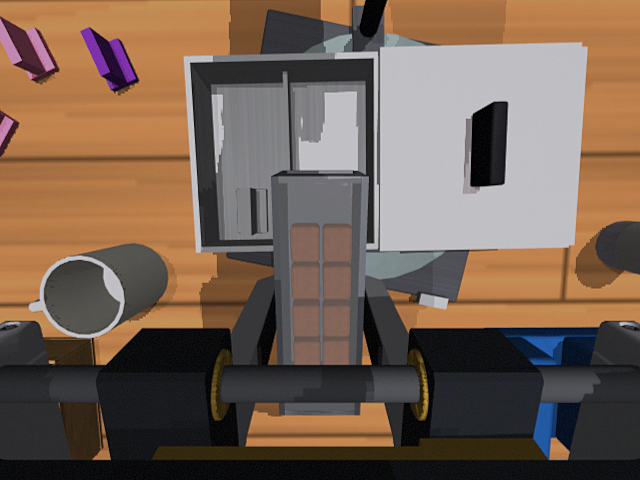

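View pics/s18.png

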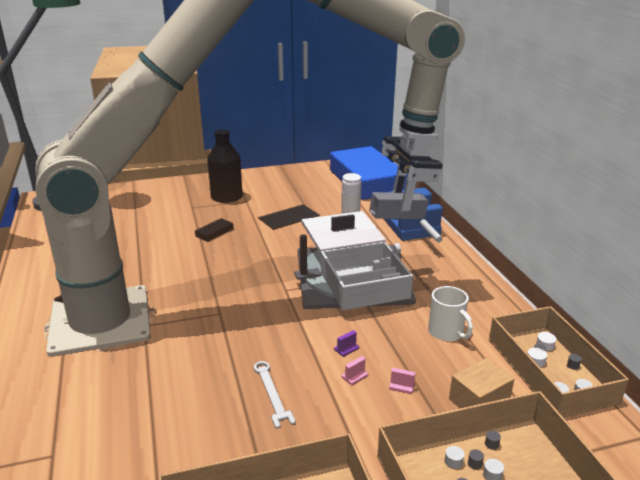

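Run:
```python
from h import *
gomouth((616,-28,112),90,3)
```

```text
incr [-0.0454, 0.0116, 0.3088, -0.001, -0.0582, -0.0033] rows~1.9
```

Emit:
{"method": "jog_arm", "body": {"increments": [-0.01,0.002,0.06,0,-0.01,-0.001,-0.02,0.006,0.13,0,-0.025,-0.002,-0.03,0.01,0.21,0,-0.04,-0.003,-0.04,0.012,0.28,0,-0.055,-0.003,-0.045,0.012,0.309,0,-0.058,-0.003]}}

```text
clock: 21.23
position: [674.5, -24.8, 82.2]
tool_rot: [-0.029, -0.001, 1.0, 0.0]
wrist_force: [0.0, 1.0, -3.1]
gripper_width: 41.6
```

Run:
```python
from h import *
mouth();gomouth((616,-28,106),90,-16)
snap('wrist','w19')
```

```text
mouth [612.  -25.  109.5] tilt down deg -3.4 yawy 90.1
incr [-0.0337, -0.0128, -0.0773, 0.0005, -0.2152, 0.0015] rows~2.7
```

View pics/w19.png

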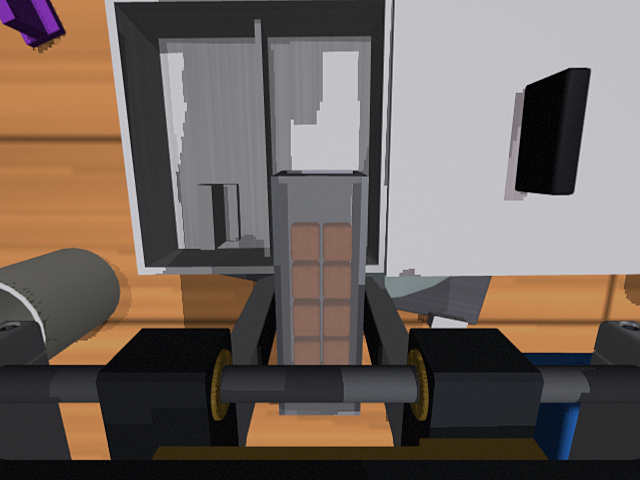

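Emit:
{"method": "jog_arm", "body": {"increments": [-0.008,-0.004,-0.02,0,-0.054,0,-0.017,-0.008,-0.04,0,-0.108,0,-0.025,-0.012,-0.06,0,-0.16,0.001,-0.034,-0.013,-0.077,0,-0.215,0.0015,-0.034,-0.013,-0.077,0,-0.215,0.0015]}}

```text
clock: 21.7
position: [678.7, -27.7, 100.2]
tool_rot: [0.136, 0.0, 0.991, 0.001]
wrist_force: [-2.6, 0.5, -3.7]
gripper_width: 41.8
```

Run:
```python
from h import *
mouth();gomouth((616,-28,106),90,-20)
snap('wrist','w20')
```

```text
mouth [610.7 -27.7 105.7] tilt down deg 15.7 yawy 90.0
incr [-0.0272, -0.001, -0.0151, 0.001, -0.048, -0.0003] rows~0.6
```

View pics/w20.png

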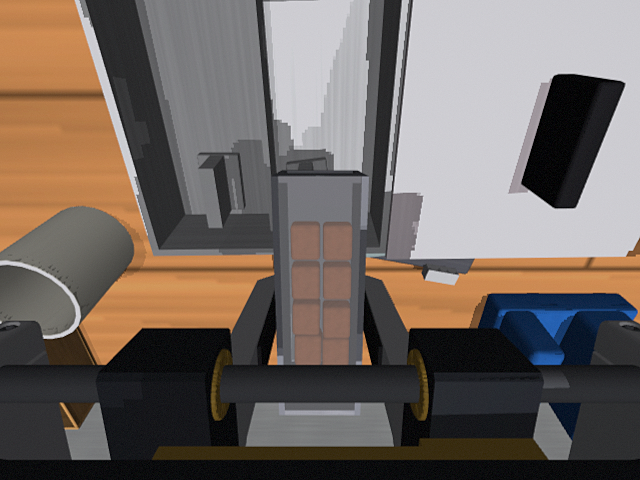

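Emit:
{"method": "jog_arm", "body": {"increments": [-0.014,0,-0.008,0,-0.024,0,-0.027,0,-0.015,0,-0.048,0,-0.027,0,-0.015,0,-0.048,0]}}

```text
clock: 22.0
position: [687.4, -26.7, 106.5]
tool_rot: [0.173, -0.0, 0.985, 0.001]
wrist_force: [0.4, -0.8, -2.7]
gripper_width: 41.7
```

Run:
```python
from h import *
mouth();gomouth((616,-28,106),90,-23)
c=snap('wrist','w21');cv2.imwrite('pics/w21c.png',c['color'][150:420,240:400,::-1].repeat(2,0).repeat(2,1))
```

```text
mouth [619.2 -26.8 106.9] tilt down deg 19.9 yawy 90.1
incr [0.0085, -0.0051, -0.0149, 0.0019, -0.0339, 0.0002] rows~0.4
```

View pics/w21c.png

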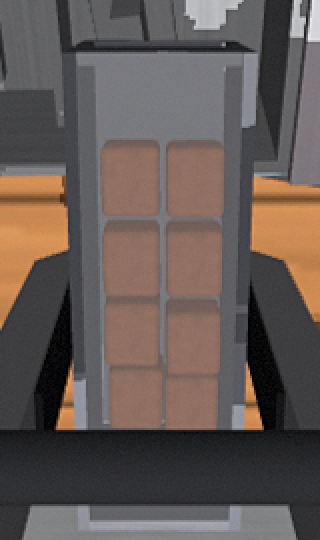

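Emit:
{"method": "jog_arm", "body": {"increments": [0.024,-0.003,0,0,0,0,-0.024,-0.003,0,0,0,0,0.024,-0.003,0,0,0,0,-0.02,-0.003,0,0,0,0,0,-0.003,0,0,0,0]}}

```text
clock: 22.47
position: [691.4, -27.4, 107.6]
tool_rot: [0.175, -0.001, 0.985, 0.001]
wrist_force: [1.5, 0.1, -1.3]
gripper_width: 41.8
```

Run:
```python
from h import *
mouth();gomouth((616,-28,106),90,-23)
c=snap('wrist','w22');cv2.imwrite('pics/w22c.png',c['color'][150:420,240:400,::-1].repeat(2,0).repeat(2,1))
```

```text
mouth [623.1 -27.5 107.8] tilt down deg 20.1 yawy 90.1
incr [0.0249, -0.0024, -0.0161, 0.0017, -0.0319, 0.0006] rows~0.4
```

View pics/w22c.png

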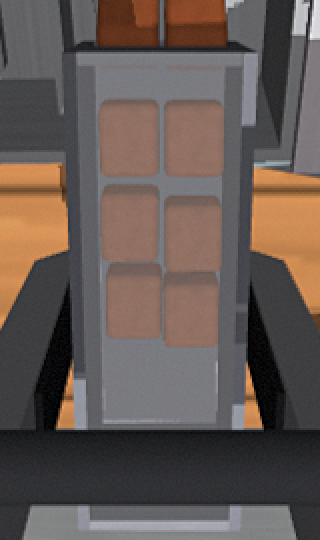

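Run:
```python
from h import *
gomouth((622,-28,110),90,4)
```

```text
incr [0.049, -0.0025, 0.086, 0.0016, 0.2658, 0.0009] rows~3.3
```

Emit:
{"method": "jog_arm", "body": {"increments": [0.015,-0.002,0.025,0,0.08,0,0.03,-0.002,0.052,0,0.16,0,0.045,-0.002,0.078,0,0.24,0,0.049,-0.002,0.086,0,0.266,0,0.049,-0.002,0.086,0,0.266,0]}}

```text
clock: 22.93
position: [687.7, -27.1, 79.6]
tool_rot: [-0.036, -0.002, 0.999, 0.001]
wrist_force: [2.0, -0.2, -1.9]
gripper_width: 42.0
```

Run:
```python
from h import *
mouth()
c=snap('wrist','w23');snap('side','s23');snap('top','t23')
im=cv2.imread('pics/s23.png');cv2.imwrite('pics/s23c.png',cv2.resize(im[180:320,280:440],None,fx=4,fy=4,interpolation=cv2.INTER_CUBIC))
```

```text
mouth [625.5 -27.4 107.7] tilt down deg -4.1 yawy 90.2
```

View pics/w23.png

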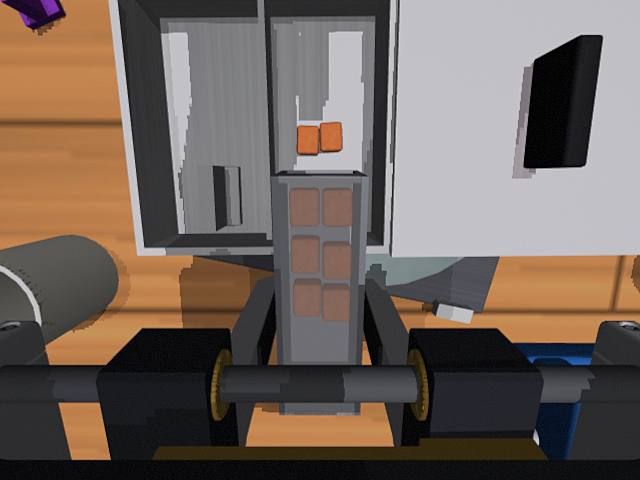

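View pics/s23c.png

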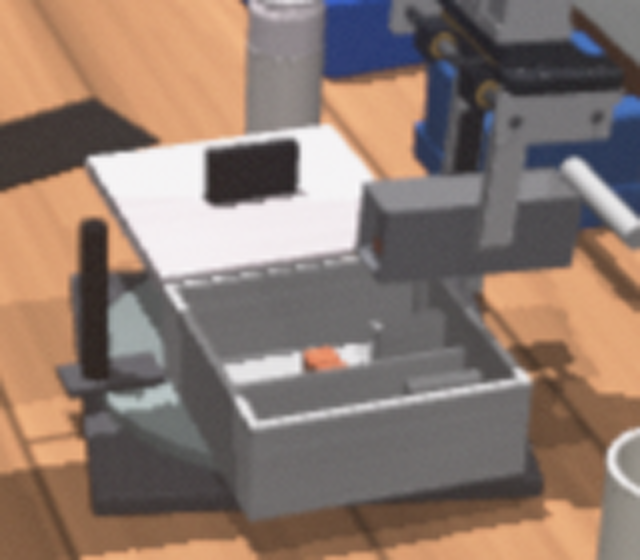

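Run:
```python
from h import *
mouth();gomouth((618,-102,110),90,4)
```

```text
mouth [621.2 -28.1 109.3] tilt down deg -4.0 yawy 90.1
incr [0.0134, -0.2961, -0.0029, 0.0014, -0.0004, 0.0011] rows~1.8
```

Emit:
{"method": "jog_arm", "body": {"increments": [0.001,-0.03,0,0,0,0,0.003,-0.1,0,0,0,0,0.006,-0.19,0,0,0,0,0.01,-0.265,0,0,0,0,0.013,-0.296,0,0,0,0]}}

```text
clock: 23.5
position: [678.8, -109.3, 82.5]
tool_rot: [-0.035, 0.002, 0.999, -0.001]
wrist_force: [-0.4, -1.1, -2.4]
gripper_width: 41.9
```

Run:
```python
from h import *
mouth();gomouth((618,-102,108),90,-20)
```

```text
mouth [ 616.6 -109.   110.5] tilt down deg -4.0 yawy 89.8
incr [-0.0223, 0.0293, -0.1028, -0.0018, -0.2666, -0.0024] rows~3.4
```

Emit:
{"method": "jog_arm", "body": {"increments": [-0.005,0.015,-0.025,0,-0.06,0,-0.011,0.025,-0.05,0,-0.12,-0.001,-0.017,0.029,-0.077,0,-0.19,-0.002,-0.022,0.029,-0.103,0,-0.266,-0.002,-0.022,0.029,-0.103,0,-0.266,-0.002]}}

```text
clock: 23.92
position: [677.5, -103.0, 106.6]
tool_rot: [0.17, 0.002, 0.985, -0.001]
wrist_force: [-1.7, -0.2, -3.6]
gripper_width: 41.9
```

Run:
```python
from h import *
mouth();gomouth((618,-102,108),90,-23)
c=snap('wrist','w24');cv2.imwrite('pics/w24c.png',c['color'][150:420,240:400,::-1].repeat(2,0).repeat(2,1))
```

```text
mouth [ 609.3 -102.7  107.3] tilt down deg 19.6 yawy 89.8
incr [-0.0389, 0.0041, -0.006, -0.0019, -0.0375, -0.0018] rows~0.5
```

View pics/w24c.png

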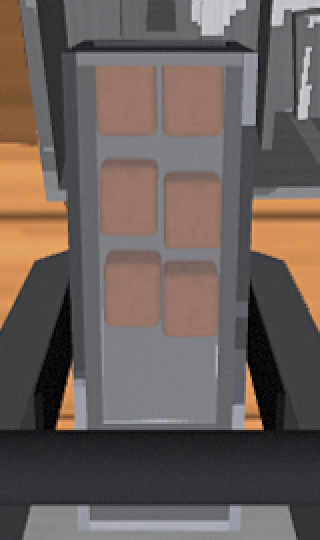

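Now shake with slightly more tilt.

Emit:
{"method": "jog_arm", "body": {"increments": [-0.03,0.003,-0.006,0,-0.03,0,0.0,0.003,-0.006,0,-0.03,0,-0.03,0.003,-0.006,0,-0.03,0,0.0,0.003,-0.006,0,-0.03,0,-0.03,0.003,-0.006,0,-0.03,0]}}

```text
clock: 24.38
position: [684.9, -102.1, 109.9]
tool_rot: [0.192, 0.002, 0.981, -0.001]
wrist_force: [-1.0, -0.5, -2.5]
gripper_width: 41.8
```

Run:
```python
from h import *
mouth();gomouth((618,-102,108),90,-23)
c=snap('wrist','w25');cv2.imwrite('pics/w25c.png',c['color'][0:420,140:500,::-1])
```

```text
mouth [ 616.7 -101.9  107.7] tilt down deg 22.1 yawy 89.8
incr [-0.0068, 0.0006, -0.0032, -0.0013, -0.0102, -0.0018] rows~0.1
```

View pics/w25c.png

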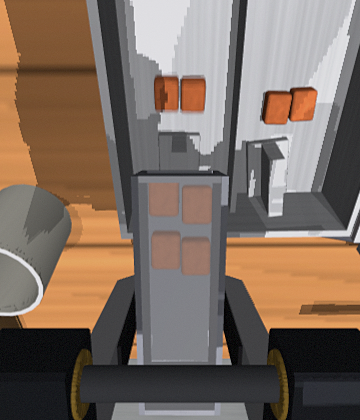

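Emit:
{"method": "jog_arm", "body": {"increments": [-0.02,0,-0.01,0,-0.025,0,0.015,0,-0.01,0,-0.035,0,-0.025,0,-0.01,0,-0.035,0,0.015,0,-0.01,0,-0.035,0,-0.015,0,-0.01,0,-0.035,0]}}

```text
clock: 24.85
position: [689.2, -101.5, 114.0]
tool_rot: [0.219, 0.002, 0.976, -0.001]
wrist_force: [-1.2, 0.6, -2.2]
gripper_width: 41.8
```

Emit:
{"method": "jog_arm", "body": {"increments": [-0.02,0,0,0,0,0,0.015,0,0,0,0,0,-0.025,0,0,0,0,0,0.015,0,0,0,0,0,-0.01,0,0,0,0,0]}}

```text
clock: 25.27
position: [690.4, -100.9, 114.2]
tool_rot: [0.218, 0.001, 0.976, 0.0]
wrist_force: [-1.5, 0.1, -2.3]
gripper_width: 41.9
```

Run:
```python
from h import *
mouth()
c=snap('wrist','w26');cv2.imwrite('pics/w26c.png',c['color'][0:420,140:500,::-1])
```

```text
mouth [ 622.5 -100.8  108.2] tilt down deg 25.2 yawy 89.9
```

View pics/w26c.png

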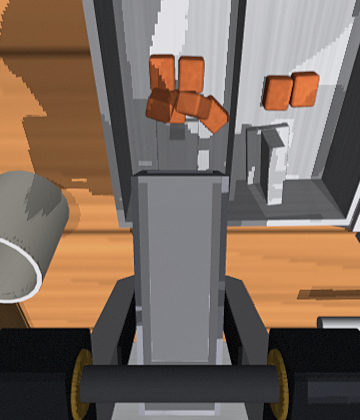

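Run:
```python
from h import *
gomouth((640,-60,200),90,0)
```

```text
incr [-0.1424, 0.1646, -0.201, -0.0004, 0.2824, -0.0017] rows~3.6
```

Emit:
{"method": "jog_arm", "body": {"increments": [-0.14,0.16,-0.2,0,0.28,0,-0.14,0.16,-0.2,0,0.28,0,-0.14,0.16,-0.2,0,0.28,0,-0.14,0.16,-0.2,0,0.28,0,-0.14,0.16,-0.2,0,0.28,0]}}

```text
clock: 25.73
position: [705.4, -60.5, 180.7]
tool_rot: [0.004, 0.001, 1.0, -0.002]
wrist_force: [2.2, 0.6, -1.9]
gripper_width: 41.8
```

Run:
```python
from h import *
mouth();go((600,130,165),down(100))
c=snap('wrist','w27');snap('top','t27');snap('side','s27')
cv2.imwrite('pics/s27c.png',cv2.resize(cv2.imread('pics/s27.png')[200:320,290:430],None,fx=5,fy=5,interpolation=cv2.INTER_CUBIC))
```

```text
mouth [641.2 -60.3 203.8] tilt down deg 0.5 yawy 89.9
incr [0.423, 0.7617, 0.0559, -0.0034, 0.0047, -0.1118] rows~5.2
```

View pics/w27.png

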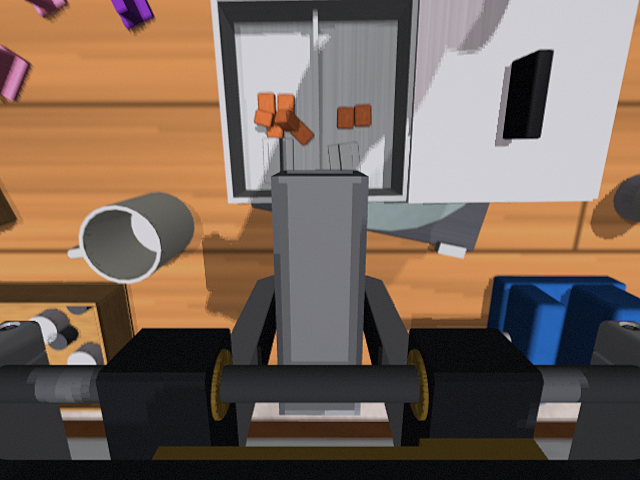

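View pics/s27c.png

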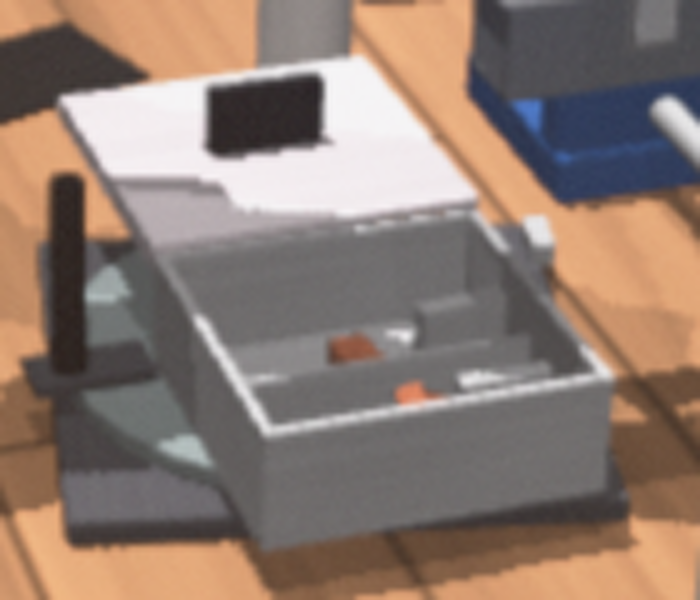

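Run:
```python
import cv2
cv2.imwrite('pics/w27c.png',cv2.resize(cv2.imread('pics/w27.png')[70:190,220:400],None,fx=4.4,fy=4.4,interpolation=cv2.INTER_CUBIC))
```

```text
(no output)
```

View pics/w27c.png

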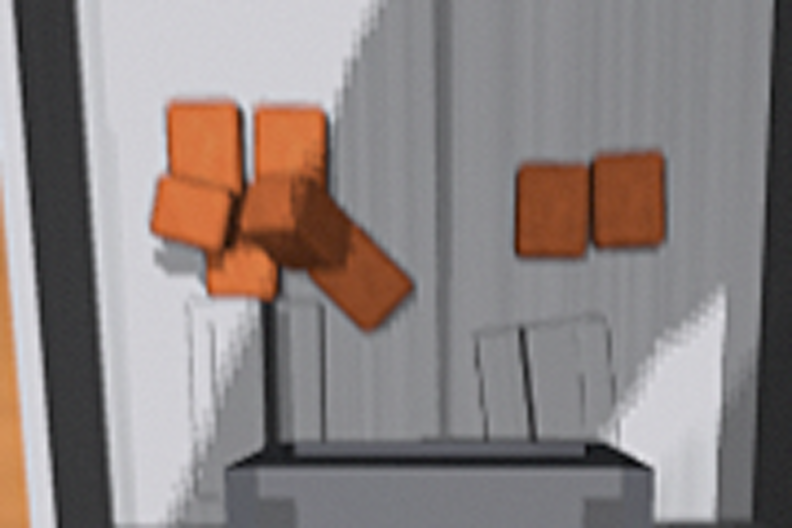

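Emit:
{"method": "jog_arm", "body": {"increments": [0.42,0.76,0.04,0,0,-0.11,0.42,0.76,0.04,0,0,-0.11,0.42,0.76,0.04,0,0,-0.11,0.42,0.76,0.04,0,0,-0.11,0.42,0.76,0.04,0,0,-0.11]}}

```text
clock: 26.3
position: [603.5, 122.8, 163.9]
tool_rot: [0.004, -0.087, 0.996, -0.001]
wrist_force: [0.9, 1.1, -1.1]
gripper_width: 41.4
```

Run:
```python
from h import *
print(pose()[0]);go((540,320,165),down(108.3))
```

```text
[603.47050236 122.84781079 163.92273215]
incr [0.1139, 0.8206, -0.0082, -0.0027, 0.0051, -0.0929] rows~5.0
```

Emit:
{"method": "jog_arm", "body": {"increments": [0.114,0.82,-0.008,0,0.005,-0.093,0.114,0.82,-0.008,0,0.005,-0.093,0.114,0.82,-0.008,0,0.005,-0.093,0.114,0.82,-0.008,0,0.005,-0.093,0.114,0.82,-0.008,0,0.005,-0.093]}}

```text
clock: 26.72
position: [538.5, 320.6, 165.6]
tool_rot: [0.001, -0.158, 0.987, -0.002]
wrist_force: [0.8, 0.1, -1.2]
gripper_width: 41.5
```

Run:
```python
from h import *
print(pose()[0]);go((524.8,377.9,80),down(108.3))
```

```text
[538.49977797 320.57829794 165.58224295]
incr [-0.0193, 0.2362, 0.3415, -0.0024, 0.0006, -0.0011] rows~2.5
```

Emit:
{"method": "jog_arm", "body": {"increments": [-0.01,0.14,0.05,0,0,0,-0.019,0.236,0.2,0,0,0,-0.019,0.236,0.34,0,0,0,-0.019,0.236,0.34,0,0,0,-0.019,0.236,0.34,0,0,0]}}

```text
clock: 27.13
position: [523.2, 375.5, 79.6]
tool_rot: [-0.001, -0.157, 0.988, -0.003]
wrist_force: [1.0, -0.1, -1.7]
gripper_width: 41.9
```

Run:
```python
from h import *
print(pose()[0]);snap('wrist','w28');go((524.8,377.9,-14),down(108.3))
```

```text
[523.23083354 375.53872998  79.59105284]
incr [0.0016, 0.012, 0.3829, -0.0034, 0.0013, -0.0028] rows~2.3
```

View pics/w28.png

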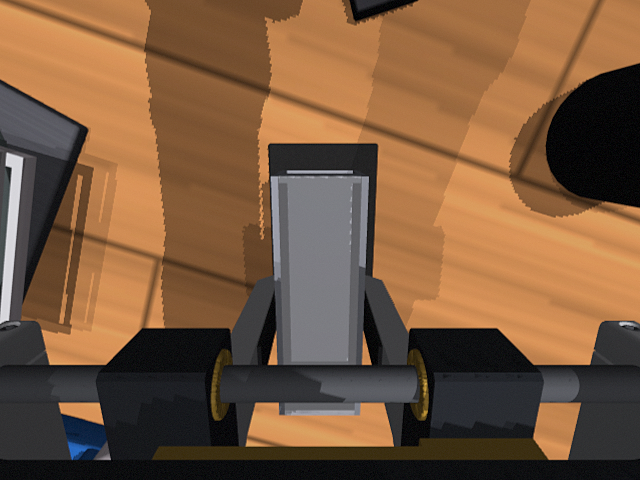

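Shaker empty and centred over the mat. Lower, release, rise.

Emit:
{"method": "jog_arm", "body": {"increments": [0.001,0.01,0.14,0,0,0,0.001,0.01,0.26,0,0,0,0.001,0.01,0.34,0,0,0,0.001,0.01,0.38,0,0,0,0.001,0.01,0.382,0,0,0]}}

```text
clock: 27.6
position: [526.1, 375.9, -13.2]
tool_rot: [0.002, -0.156, 0.988, -0.003]
wrist_force: [-0.4, 0.3, -1.9]
gripper_width: 41.4
```

Emit:
{"method": "jog_arm", "body": {"increments": [0,0,0.0,0,0,0,0,0,0.004,0,0,0]}}

```text
clock: 27.77
position: [528.8, 375.8, -11.3]
tool_rot: [0.004, -0.155, 0.988, -0.002]
wrist_force: [-0.3, -0.4, -1.6]
gripper_width: 42.0
```

Emit:
{"method": "jog_arm", "body": {"increments": [0,0,0,0,0,0,0,0,0,0,0,0,0,0,0,0,0,0,0,0,0,0,0,0,0,0,0,0,0,0], "claw": -0.5}}

```text
clock: 28.18
position: [528.9, 376.1, -11.0]
tool_rot: [0.004, -0.155, 0.988, -0.002]
wrist_force: [0.9, 0.1, -0.3]
gripper_width: 69.5
```

Emit:
{"method": "jog_arm", "body": {"increments": [0,0,-0.1,0,0,0,0,0,-0.25,0,0,0,0,0,-0.4,0,0,0,0,0,-0.6,0,0,0,0,0,-0.76,0,0,0]}}

```text
clock: 28.6
position: [526.7, 376.2, 173.9]
tool_rot: [0.004, -0.155, 0.988, -0.002]
wrist_force: [0.9, 0.6, -0.5]
gripper_width: 70.6
```

Run:
```python
from h import *
print(pose()[0]);snap('wrist','w29');snap('top','t29');go((570,220,190),down(108.3))
im=cv2.imread('pics/t29.png');cv2.imwrite('pics/t29c.png',cv2.resize(im[150:270,235:385],None,fx=4,fy=4,interpolation=cv2.INTER_CUBIC))
```

```text
[526.7118318  376.21593624 173.90986549]
incr [0.0484, -0.6486, -0.0402, -0.0016, 0.0127, -0.005] rows~3.9
```

View pics/w29.png

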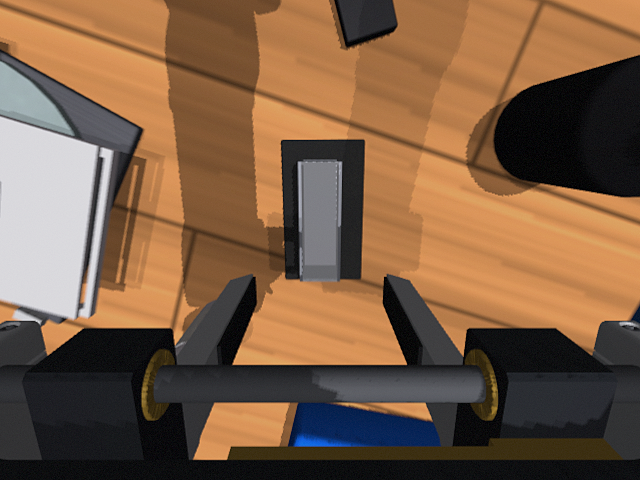

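View pics/t29c.png

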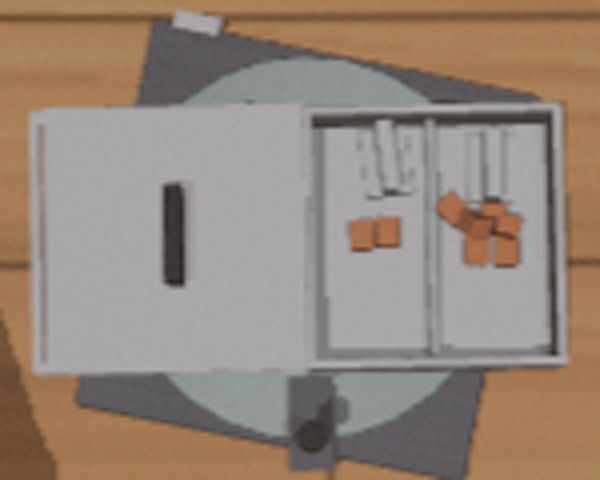

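Run:
```python
from h import *
go((565,250,180),down(90))
```

```text
incr [0.0314, -0.5282, -0.0001, 0.0004, 0.0129, 0.1983] rows~3.2
```

Emit:
{"method": "jog_arm", "body": {"increments": [0.035,-0.53,0,0,0.013,0.198,0.035,-0.53,0,0,0.013,0.198,0.035,-0.53,0,0,0.013,0.198,0.035,-0.53,0,0,0.013,0.198,0.035,-0.53,0,0,0.013,0.198], "claw": 0.5}}

```text
clock: 29.12
position: [565.4, 244.5, 180.2]
tool_rot: [0.0, 0.003, 1.0, -0.001]
wrist_force: [0.2, 0.2, -0.3]
gripper_width: 41.0
```

Run:
```python
from h import *
print(pose()[0]);go((593,96,150),down(90))
```

```text
[565.44489194 244.54525265 180.23614042]
incr [-0.1139, -0.5933, 0.1217, -0.0007, 0.0003, -0.004] rows~3.7
```

Emit:
{"method": "jog_arm", "body": {"increments": [-0.114,-0.593,0.05,0,0,0,-0.114,-0.593,0.1,0,0,0,-0.114,-0.593,0.12,0,0,0,-0.114,-0.593,0.12,0,0,0,-0.114,-0.593,0.12,0,0,0]}}

```text
clock: 29.53
position: [592.7, 88.9, 149.2]
tool_rot: [-0.0, 0.007, 1.0, -0.003]
wrist_force: [0.8, 0.0, -0.4]
gripper_width: 23.5
```

Run:
```python
from h import *
print(pose()[0]);snap('wrist','w30');go((593,96,68),down(90));print(proj(load('w30'),(592.5,96,128)))
```

```text
[592.69026974  88.88336517 149.2069885 ]
incr [-0.0016, 0.011, 0.3256, -0.0014, -0.0007, -0.0068] rows~2.0
[330.91876917 256.26378904]
```

View pics/w30.png

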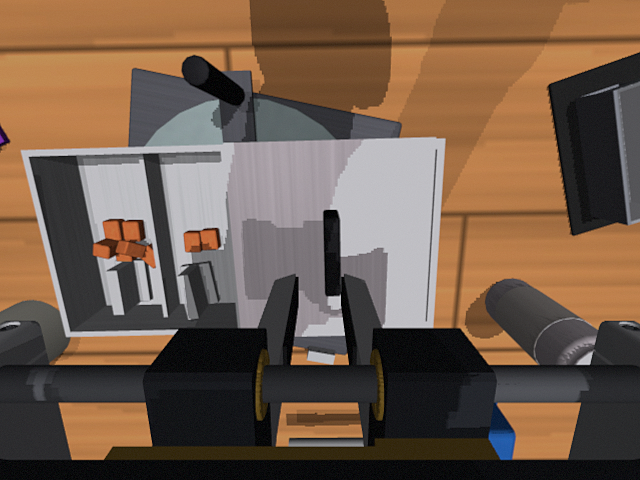

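Emit:
{"method": "jog_arm", "body": {"increments": [0,0.026,0.0,0,0,-0.005,0,0.026,0.0,0,0,-0.005,0,0.026,0.04,0,0,-0.005,0,0.026,0.04,0,0,-0.005,0,0.026,0.04,0,0,-0.005]}}

```text
clock: 30.0
position: [591.9, 101.4, 138.5]
tool_rot: [-0.001, 0.0, 1.0, -0.001]
wrist_force: [-0.1, -0.5, 0.3]
gripper_width: 23.5
```

Run:
```python
from h import *
print(pose()[0]);snap('wrist','w31');go((593,96,68),down(90));p,R=pose();print(proj(load('w31'),(592.5,96,128)),proj(load('w31'),(p[0],p[1],128)))
```

```text
[591.90664073 101.44968582 138.5133105 ]
incr [-0.0034, -0.0192, 0.2839, -0.0014, -0.0012, -0.0008] rows~1.7
[313.13550915 262.16084103] [320.2837369  261.87096163]
```

View pics/w31.png

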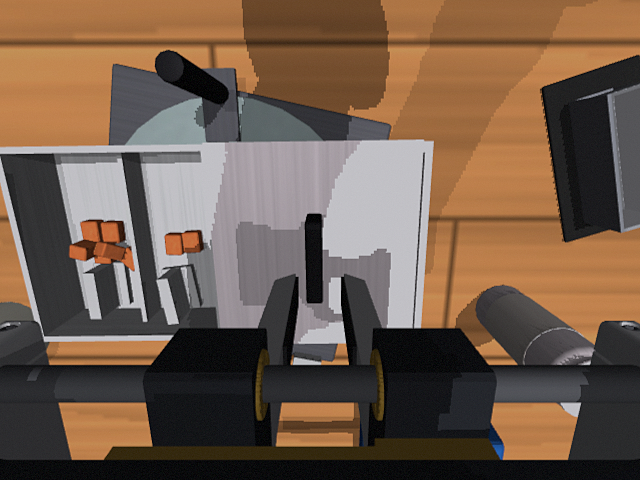

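Emit:
{"method": "jog_arm", "body": {"increments": [0,-0.019,0.0,0,0,0,0,-0.019,0.0,0,0,0,0,-0.019,0,0,0,0,0,-0.019,0,0,0,0,0,-0.019,0,0,0,0], "claw": 0.4}}

```text
clock: 30.47
position: [592.4, 96.2, 139.1]
tool_rot: [-0.001, 0.001, 1.0, -0.001]
wrist_force: [-0.1, 0.2, -0.5]
gripper_width: 28.2
```

Run:
```python
from h import *
print(pose()[0]);go((593,96,68),down(90))
```

```text
[592.39138713  96.16184264 139.12327187]
incr [-0.0029, -0.0001, 0.2845, -0.0013, -0.001, -0.001] rows~1.7
```

Emit:
{"method": "jog_arm", "body": {"increments": [0,0,0.07,0,0,0,0,0,0.14,0,0,0,0,0,0.2,0,0,0,0,0,0.26,0,0,0,0,0,0.28,0,0,0]}}

```text
clock: 30.88
position: [590.9, 96.2, 67.2]
tool_rot: [-0.002, 0.001, 1.0, -0.001]
wrist_force: [0.7, -0.4, -0.2]
gripper_width: 28.1
```

Run:
```python
from h import *
print(pose()[0]);snap('wrist','w32');snap('side','s32')
cv2.imwrite('pics/s32c.png',cv2.resize(cv2.imread('pics/s32.png')[140:300,280:440],None,fx=4,fy=4,interpolation=cv2.INTER_CUBIC)[:600])
```

```text
[590.86926775  96.19620719  67.16205781]
```

View pics/w32.png

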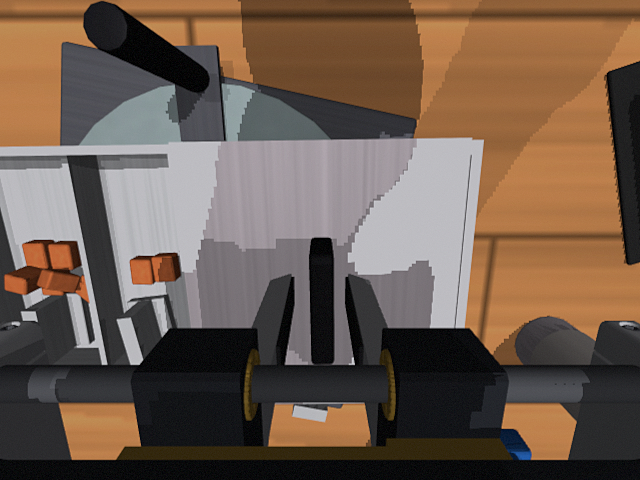

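View pics/s32c.png

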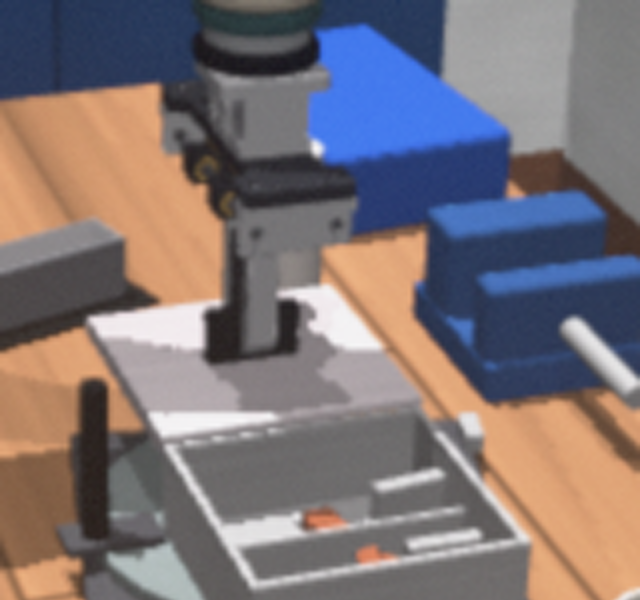

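Emit:
{"method": "jog_arm", "body": {"increments": [0,0,0,0,0,0,0,0,0,0,0,0,0,0,0,0,0,0,0,0,0,0,0,0], "claw": 1}}

```text
clock: 31.32
position: [592.3, 96.3, 69.2]
tool_rot: [-0.001, 0.0, 1.0, -0.001]
wrist_force: [-0.2, -0.2, 1.9]
gripper_width: 11.8
```

Emit:
{"method": "jog_arm", "body": {"increments": [0,-0.03,0,0,0,0,0,-0.1,0,0,0,0,0,-0.18,0,0,0,0,0,-0.27,0,0,0,0,0,-0.36,0,0,0,0]}}

```text
clock: 31.73
position: [593.5, 6.5, 69.3]
tool_rot: [0.0, -0.001, 1.0, -0.001]
wrist_force: [5.1, 2.7, -6.1]
gripper_width: 11.5
```

Run:
```python
from h import *
print(pose()[0]);go((594,-60,68),down(90));go((594,-65,68),down(90))
```

```text
[593.48626701   6.48904333  69.29400867]
incr [-0.0018, -0.266, 0.0054, -0.0006, 0.0003, 0.0007] rows~1.6
incr [-0.0017, -0.286, 0.0055, -0.0006, 0.0003, 0.0007] rows~1.7
```

Emit:
{"method": "jog_arm", "body": {"increments": [-0.003,-0.07,0,0,0,0,-0.006,-0.14,0,0,0,0,-0.008,-0.2,0,0,0,0,-0.009,-0.26,0,0,0,0,-0.009,-0.286,0,0,0,0]}}

```text
clock: 32.15
position: [594.3, -63.4, 69.2]
tool_rot: [-0.001, 0.0, 1.0, 0.002]
wrist_force: [-3.0, 14.8, 6.9]
gripper_width: 11.8
```

Run:
```python
from h import *
print(pose()[0],robot.read_state()['wrist_force']);go((595,-68,68),down(90))
```

```text
[594.3238211  -63.4205519   69.21242795] [-2.98935163 14.7745323   6.88385168]
incr [-0.0027, -0.0183, 0.0048, 0.0031, -0.0015, -0.0002] rows~0.1
```

Emit:
{"method": "jog_arm", "body": {"increments": [0,-0.02,0,0,0,0,0,-0.025,0,0,0,0,0,-0.025,0,0,0,0]}}

```text
clock: 32.4
position: [594.3, -62.9, 69.2]
tool_rot: [-0.002, -0.001, 1.0, 0.007]
wrist_force: [-0.5, 11.3, 4.0]
gripper_width: 11.7
```

Emit:
{"method": "jog_arm", "body": {"increments": [0,0,0,0,0,0,0,0,0,0,0,0,0,0,0,0,0,0,0,0,0,0,0,0], "claw": 0.4}}

```text
clock: 32.73
position: [594.2, -64.2, 69.4]
tool_rot: [-0.002, -0.001, 1.0, 0.007]
wrist_force: [-0.4, 0.1, 0.5]
gripper_width: 28.1
```

Emit:
{"method": "jog_arm", "body": {"increments": [0,0,-0.1,0,0,0,0,0,-0.2,0,0,0,0,0,-0.3,0,0,0,0,0,-0.45,0,0,0,0,0,-0.5,0,0,0]}}

```text
clock: 33.15
position: [596.7, -68.4, 198.9]
tool_rot: [0.001, -0.0, 1.0, 0.005]
wrist_force: [0.8, -1.2, 0.3]
gripper_width: 28.1
```

Run:
```python
from h import *
print(pose()[0]);snap('wrist','w33');snap('top','t33');snap('side','s33')
cv2.imwrite('pics/s33c.png',cv2.resize(cv2.imread('pics/s33.png')[160:310,280:440],None,fx=4,fy=4,interpolation=cv2.INTER_CUBIC)[:600])
```

```text
[596.73132507 -68.37081515 198.94491949]
```

View pics/w33.png

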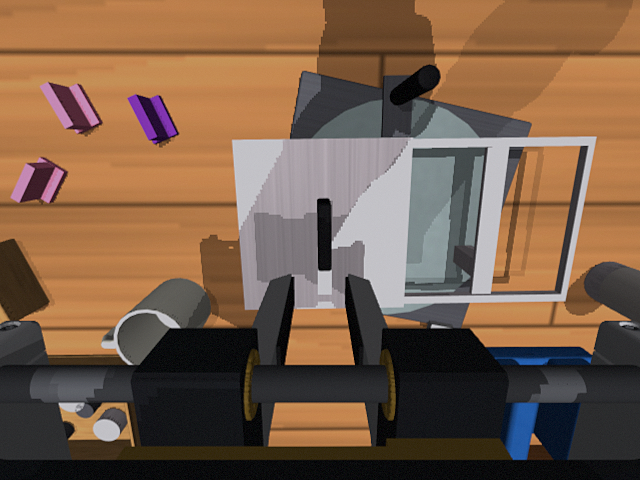

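View pics/s33c.png

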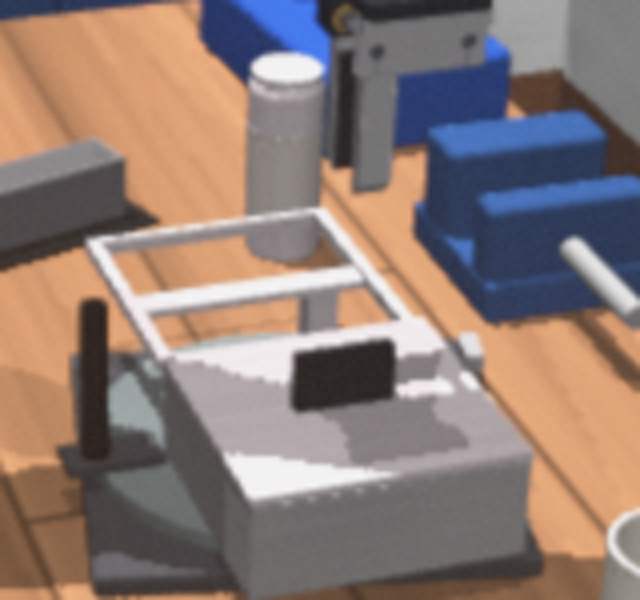

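Run:
```python
from h import *
c=load('w33')
print([unp(c,q,128).round(1) for q in((324,198),(325,270),(317,199),(331,199))])
print([unp(c,q,92).round(1) for q in((233,140),(247,309),(411,138),(403,303))])
im=cv2.imread('pics/t33.png');cv2.imwrite('pics/t33c.png',cv2.resize(im[150:270,235:385],None,fx=4,fy=4,interpolation=cv2.INTER_CUBIC))
```

```text
[array([561.5, -64.8, 128. ]), array([625.1, -63.7, 128. ]), array([562.3, -70.7, 128. ]), array([562.3, -59. , 128. ])]
[array([ 514.5, -145.7,   92. ]), array([ 680.2, -142.3,   92. ]), array([512.7,  14. ,  92. ]), array([674.3,  17.2,  92. ])]
```

View pics/t33c.png

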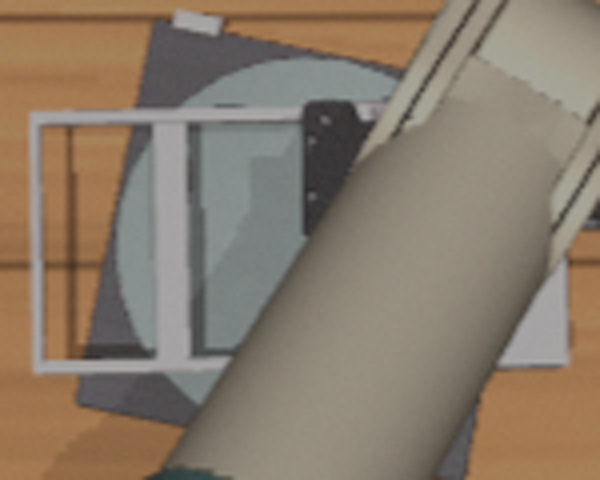

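Run:
```python
from h import *
c=load('t29');print(unp(c,(313,258.75),135)); c=load('w33')
print(unp(c,(429,75),135)) 
go((469,14,200),down(125))
```

```text
[470.37194934  13.40756342 135.        ]
[468.71721136  12.92402976 135.        ]
incr [0.5042, 0.3237, -0.0146, 0.0081, 0.0017, -0.3883] rows~4.9
```

Post is at about (469.5, 13), as expected from the geometry.

Emit:
{"method": "jog_arm", "body": {"increments": [0.504,0.324,-0.01,0.004,0,-0.39,0.504,0.324,-0.01,0.004,0,-0.39,0.504,0.324,-0.01,0.004,0,-0.39,0.504,0.324,-0.01,0.004,0,-0.39,0.504,0.324,-0.01,0.004,0,-0.39]}}

```text
clock: 33.72
position: [462.4, 17.6, 196.9]
tool_rot: [-0.002, -0.307, 0.952, 0.006]
wrist_force: [1.2, 0.1, -1.1]
gripper_width: 28.3
```

Run:
```python
from h import *
p,R=pose();print(p,yawy(R));go((469.5,13,150),down(135))
```

```text
[462.38981415  17.60739087 196.87036817] 125.71643209819304
incr [-0.0124, -0.0338, 0.1871, 0.0077, 0.0003, -0.1031] rows~1.3
```

Emit:
{"method": "jog_arm", "body": {"increments": [-0.012,-0.034,0.05,0.004,0,-0.1,-0.012,-0.034,0.15,0.007,0,-0.1,-0.012,-0.034,0.187,0.007,0,-0.103,-0.012,-0.034,0.187,0.007,0,-0.103,-0.012,-0.034,0.187,0.007,0,-0.103], "claw": 0.25}}

```text
clock: 34.13
position: [468.5, 12.4, 149.2]
tool_rot: [-0.001, -0.382, 0.924, 0.001]
wrist_force: [0.9, -0.8, -0.1]
gripper_width: 35.2
```

Run:
```python
from h import *
p,R=pose();print(p,yawy(R));snap('wrist','w34');print(proj(load('w34'),(469.5,13,135)),proj(load('w34'),(p[0],p[1],135)));go((469.5,13,70),down(135))
```

```text
[468.52013213  12.42951817 149.2258678 ] 134.86623283055067
[320.3742181  262.44819339] [320.78355392 260.96603074]
incr [-0.0022, 0.001, 0.3196, 0.0008, -0.0003, -0.0013] rows~1.9
```

View pics/w34.png

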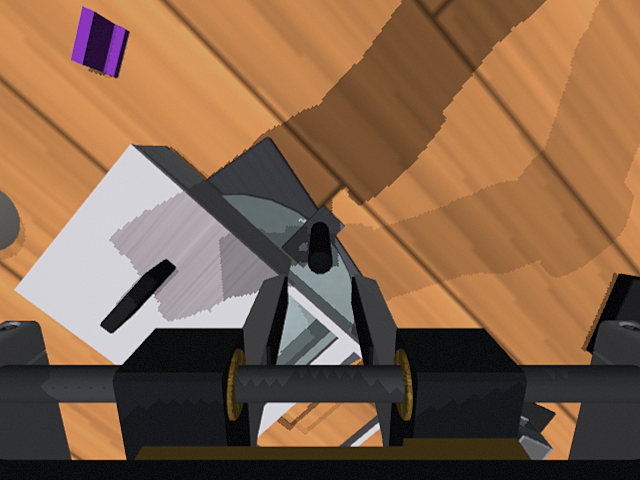

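Emit:
{"method": "jog_arm", "body": {"increments": [-0.002,0.001,0.08,0,0,0,-0.002,0.001,0.16,0,0,0,-0.002,0.001,0.24,0,0,0,-0.002,0.001,0.31,0,0,0,-0.002,0.001,0.33,0,0,0]}}

```text
clock: 34.6
position: [468.8, 12.9, 66.2]
tool_rot: [-0.001, -0.381, 0.924, 0.001]
wrist_force: [0.5, -0.2, 0.1]
gripper_width: 35.2
```

Emit:
{"method": "jog_arm", "body": {"increments": [0,0,0,0,0,0,0,0,0,0,0,0,0,0,0,0,0,0,0,0,0,0,0,0,0,0,0,0,0,0], "claw": 1}}

```text
clock: 35.02
position: [469.0, 13.2, 67.1]
tool_rot: [-0.001, -0.381, 0.924, 0.001]
wrist_force: [-2.1, 0.5, 5.9]
gripper_width: 17.5
```

```bash
cat >> h.py <<'E'
def arc(c,r,angs,z,yaw):
    """rows of increments along an arc about c (deg angles of the post)"""
    p0,R0=pose()
    for a in angs:
        t=np.radians(a); q=np.array([c[0]+r*np.cos(t),c[1]+r*np.sin(t),z])
        d=R0.inv().apply(q-p0)/250; rv=(R0.inv()*down(yaw)).as_rotvec()/(np.pi/2)
        print(np.round(np.r_[d,rv],3).tolist())
def postang(c):
    p,R=pose();v=p-np.r_[c,0];print(p.round(1),"ang %.1f r %.1f"%(np.degrees(np.arctan2(v[1],v[0]))%360,np.hypot(v[0],v[1])),robot.read_state()['wrist_force'].round(1))
E
python3 - <<'E'
from h import *
c=(594.5,14);postang(c);arc(c,125,(184,188,193,199,205),67,135)
E
```

```text
[469.   13.2  67.1] ang 180.3 r 125.5 [-2.1  0.5  5.9]
[0.02, -0.025, 0.0, 0.001, -0.001, -0.002]
[0.042, -0.052, 0.0, 0.001, -0.001, -0.002]
[0.067, -0.088, 0.0, 0.001, -0.001, -0.002]
[0.092, -0.134, 0.0, 0.001, -0.001, -0.002]
[0.112, -0.182, 0.0, 0.001, -0.001, -0.002]
```

Emit:
{"method": "jog_arm", "body": {"increments": [0.02,-0.025,0,0,0,0,0.042,-0.052,0,0,0,0,0.067,-0.088,0,0,0,0,0.092,-0.134,0,0,0,0,0.112,-0.182,0,0,0,0]}}

```text
clock: 35.43
position: [476.6, -36.9, 67.0]
tool_rot: [-0.004, -0.383, 0.924, 0.004]
wrist_force: [-8.9, 3.6, 7.3]
gripper_width: 17.4
```

Run:
```python
from h import *
c=(594.5,14);postang(c);arc(c,125,(209,215,221,227,232),67,135)
```

```text
[476.6 -36.9  67. ] ang 203.3 r 128.4 [-8.9  3.6  7.3]
[0.003, -0.052, -0.0, 0.007, -0.003, 0.0]
[0.015, -0.103, -0.001, 0.007, -0.003, 0.0]
[0.021, -0.155, -0.001, 0.007, -0.003, 0.0]
[0.022, -0.207, -0.002, 0.007, -0.003, 0.0]
[0.019, -0.251, -0.003, 0.007, -0.003, 0.0]
```

Run:
```python
from h import *
c=(593,12);postang(c);arc(c,125.5,(209,215,221,227,232),67,135)
```

```text
[476.6 -36.9  67. ] ang 202.8 r 126.3 [-8.9  3.6  7.3]
[0.015, -0.053, -0.0, 0.007, -0.003, 0.0]
[0.027, -0.104, -0.001, 0.007, -0.003, 0.0]
[0.033, -0.156, -0.001, 0.007, -0.003, 0.0]
[0.034, -0.209, -0.002, 0.007, -0.003, 0.0]
[0.031, -0.252, -0.002, 0.007, -0.003, 0.0]
```

Emit:
{"method": "jog_arm", "body": {"increments": [0.012,-0.053,0,0.005,0,0,0.024,-0.104,0,0.005,0,0,0.03,-0.156,0,0.005,0,0,0.031,-0.209,0,0.005,0,0,0.028,-0.252,0,0.005,0,0]}}

```text
clock: 35.85
position: [511.4, -89.2, 67.0]
tool_rot: [-0.006, -0.382, 0.924, 0.001]
wrist_force: [-10.7, -4.3, 13.1]
gripper_width: 17.4
```

Run:
```python
from h import *
c=(593,12);postang(c);arc(c,125.5,(236,241,246,251,256),67,135)
```

```text
[511.4 -89.2  67. ] ang 231.1 r 130.0 [-10.7  -4.3  13.1]
[-0.024, -0.04, -0.001, 0.005, -0.006, -0.001]
[-0.035, -0.083, -0.001, 0.005, -0.006, -0.001]
[-0.048, -0.124, -0.001, 0.005, -0.006, -0.001]
[-0.066, -0.164, -0.002, 0.005, -0.006, -0.001]
[-0.087, -0.203, -0.002, 0.005, -0.006, -0.001]
```

Run:
```python
from h import *
P=np.array([(469,13.2),(476.6,-36.9),(511.4,-89.2)])
A=np.c_[2*P,np.ones(3)];s=np.linalg.solve(A,(P**2).sum(1));print(s[:2],np.sqrt(s[2]+s[0]**2+s[1]**2))
snap('wrist','w35');snap('top','t35')
cv2.imwrite('pics/t35c.png',cv2.resize(cv2.imread('pics/t35.png')[110:300,235:425],None,fx=3,fy=3,interpolation=cv2.INTER_CUBIC))
```

```text
[599.93042496   7.43525409] 131.05727174180035
```

View pics/w35.png

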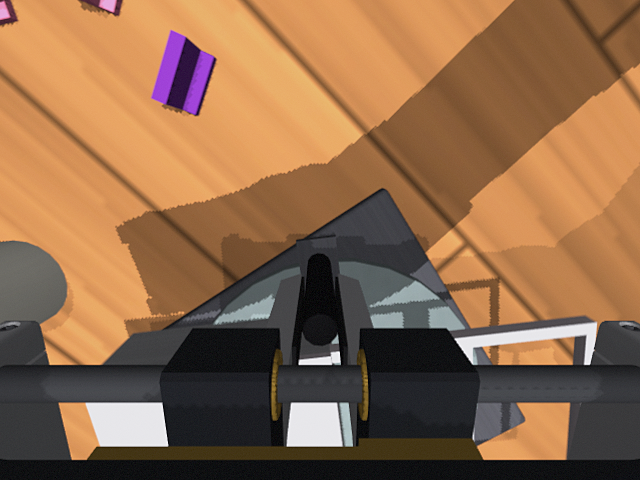

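View pics/t35c.png

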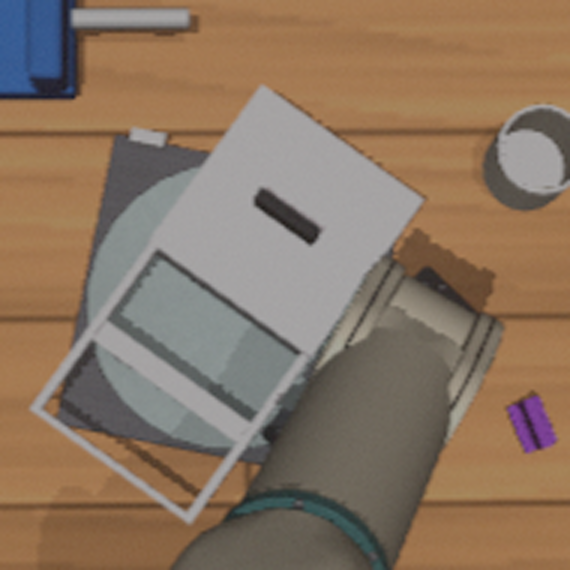

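Run:
```python
from h import *
c=(594,13);postang(c);arc(c,127,(237,243,249,255,260),67,135)
```

```text
[514.8 -92.1  67. ] ang 233.0 r 131.6 [-4.8 -9.3  4. ]
[-0.025, -0.032, -0.0, 0.0, -0.006, -0.002]
[-0.038, -0.084, -0.0, 0.0, -0.006, -0.002]
[-0.058, -0.133, -0.0, 0.0, -0.006, -0.002]
[-0.082, -0.181, -0.001, 0.0, -0.006, -0.002]
[-0.106, -0.218, -0.001, 0.0, -0.006, -0.002]
```

Emit:
{"method": "jog_arm", "body": {"increments": [-0.018,-0.032,0,0,0,0,-0.034,-0.084,0,0,0,0,-0.056,-0.133,0,0,0,0,-0.08,-0.181,0,0,0,0,-0.105,-0.218,0,0,0,0]}}

```text
clock: 36.37
position: [559.6, -115.7, 66.9]
tool_rot: [-0.014, -0.38, 0.925, 0.003]
wrist_force: [-40.8, -0.9, 38.7]
gripper_width: 14.4
```

Run:
```python
from h import *
c=(594,13);postang(c);arc(c,127,(264,268,272,275,277),67,135)
```

```text
[ 559.6 -115.7   66.9] ang 255.0 r 133.2 [-40.8  -0.9  38.7]
[-0.067, -0.053, -0.003, 0.01, -0.015, -0.003]
[-0.09, -0.079, -0.004, 0.01, -0.015, -0.003]
[-0.115, -0.104, -0.005, 0.01, -0.015, -0.003]
[-0.135, -0.122, -0.006, 0.01, -0.015, -0.003]
[-0.149, -0.133, -0.006, 0.01, -0.015, -0.003]
```

Run:
```python
from h import *
snap('wrist','w36');snap('side','s36');print(robot.read_state()['wrist_force'])
cv2.imwrite('pics/s36c.png',cv2.resize(cv2.imread('pics/s36.png')[140:340,240:480],None,fx=3.2,fy=3,interpolation=cv2.INTER_CUBIC))
```

```text
[-24.26368484  -3.83528916  20.96027452]
```

View pics/w36.png

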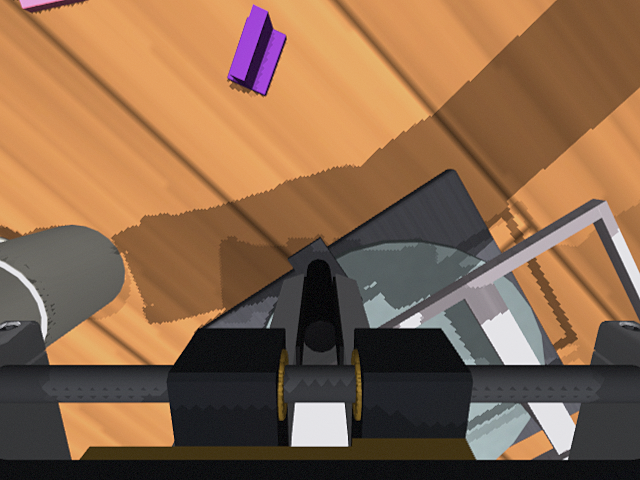

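View pics/s36c.png

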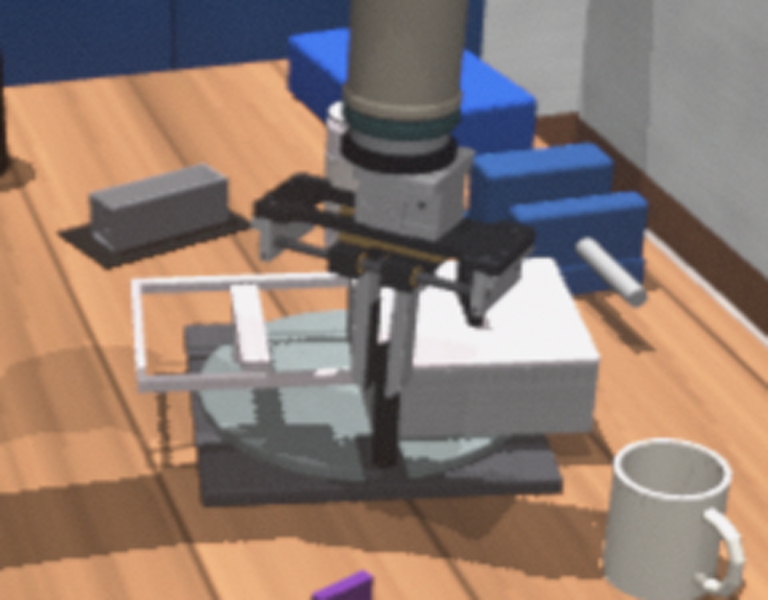

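Run:
```python
from h import *
c=load('w36')
a,b=unp(c,(440,302),86),unp(c,(598,203),86);print(a,b,np.degrees(np.arctan2(*(a-b)[1::-1])))
p,R=pose();print(p)
for z in(0,99,120,135):print(z,proj(c,(p[0],p[1],z)))
print(unp(c,(320,335),135), unp(c,(318,268),60))
```

```text
[519.2945398  -51.35546548  86.        ] [413.54388676 -32.3573204   86.        ] -10.184569486629782
[ 559.4081158  -115.69273307   66.90140259]
0 [319.50845621 243.16377642]
99 [322.20165541 284.85459135]
120 [323.14577989 299.46967033]
135 [323.96391863 312.13448577]
[ 569.1842802  -108.64741111  135.        ] [ 562.62447096 -115.27995836   60.        ]
```

Emit:
{"method": "jog_arm", "body": {"increments": [0,0,0,0,0,0,0,0,0,0,0,0,0,0,0,0,0,0], "claw": 0.2}}

```text
clock: 36.72
position: [560.6, -115.8, 67.4]
tool_rot: [-0.013, -0.38, 0.925, 0.002]
wrist_force: [1.2, 0.5, 0.8]
gripper_width: 30.7
```

Emit:
{"method": "jog_arm", "body": {"increments": [0,0,-0.1,0,0,0,0,0,-0.2,0,0,0,0,0,-0.3,0,0,0,0,0,-0.35,0,0,0,0,0,-0.38,0,0,0]}}

```text
clock: 37.13
position: [565.7, -114.9, 164.6]
tool_rot: [-0.011, -0.381, 0.925, 0.001]
wrist_force: [1.6, 0.5, 0.1]
gripper_width: 37.7
```

Run:
```python
from h import *
p,R=pose();print(p,yawy(R));go((567,-110,160),down(100))
```

```text
[ 565.70680978 -114.92268427  164.63251012] 134.74075662311375
incr [-0.0179, 0.0102, 0.0183, 0.002, -0.0136, 0.3861] rows~4.9
```

Emit:
{"method": "jog_arm", "body": {"increments": [0,0,0,0,-0.01,0.39,0,0,0,0,-0.01,0.39,0,0,0,0,-0.01,0.39,0,0,0,0,-0.01,0.39,0,0,0,0,-0.01,0.39]}}

```text
clock: 37.55
position: [566.3, -114.3, 164.2]
tool_rot: [-0.003, -0.082, 0.997, 0.0]
wrist_force: [-0.9, 0.6, 0.2]
gripper_width: 37.3
```

Emit:
{"method": "jog_arm", "body": {"increments": [0,0,0,0,0,0.39,0,0,0,0,0,0.39,0,0,0,0,0,0.39,0,0,0,0,0,0.39,0,0,0,0,0,0.39]}}

```text
clock: 37.97
position: [566.9, -113.6, 163.6]
tool_rot: [-0.003, 0.225, 0.974, -0.0]
wrist_force: [0.3, 0.1, 0.3]
gripper_width: 37.6
```

Emit:
{"method": "jog_arm", "body": {"increments": [0,0,0,0,0,0.39,0,0,0,0,0,0.39,0,0,0,0,0,0.39,0,0,0,0,0,0.39,0,0,0,0,0,0.39]}}

```text
clock: 38.38
position: [567.5, -112.9, 163.1]
tool_rot: [-0.002, 0.51, 0.86, -0.001]
wrist_force: [0.5, 0.0, 0.0]
gripper_width: 37.7
```

Run:
```python
from h import *
p,R=pose();print(p,yawy(R));go((570,-110,160),down(0))
```

```text
[ 567.50090888 -112.88677484  163.06348591] 28.612300209438807
incr [0.0053, 0.0144, 0.0122, -0.0032, -0.0009, 0.3179] rows~4.0
```

Emit:
{"method": "jog_arm", "body": {"increments": [0.005,0.014,0,0,0,0.318,0.005,0.014,0,0,0,0.318,0.005,0.014,0,0,0,0.318,0.005,0.014,0,0,0,0.318,0.005,0.014,0,0,0,0.318]}}

```text
clock: 38.8
position: [570.3, -109.5, 162.0]
tool_rot: [-0.002, 0.708, 0.706, -0.002]
wrist_force: [0.3, 0.2, -0.1]
gripper_width: 37.9
```

Run:
```python
from h import *
p,R=pose();print(p,yawy(R));snap('wrist','w37');print(proj(load('w37'),(572,-110,135)),proj(load('w37'),(p[0],p[1],135)))
```

```text
[ 570.34520308 -109.53653829  162.03065013] -0.1114533444142684
[321.20139862 253.80405433] [318.95755611 253.20402416]
```

View pics/w37.png

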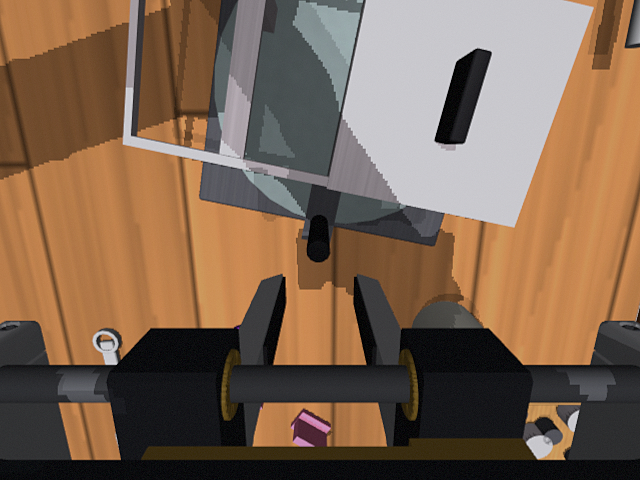

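Emit:
{"method": "jog_arm", "body": {"increments": [0,0,0.1,0,0,0,0,0,0.2,0,0,0,0,0,0.3,0,0,0,0,0,0.37,0,0,0,0,0,0.37,0,0,0]}}

```text
clock: 39.27
position: [567.5, -108.1, 66.1]
tool_rot: [-0.005, 0.705, 0.709, -0.004]
wrist_force: [0.0, 0.4, 0.7]
gripper_width: 37.6
```

Emit:
{"method": "jog_arm", "body": {"increments": [0.004,0.03,0,0,0,0,0.006,0.06,0,0,0,0,0.006,0.09,0,0,0,0,0.006,0.12,0,0,0,0,0.006,0.13,0,0,0,0]}}

```text
clock: 39.68
position: [576.8, -106.2, 65.1]
tool_rot: [-0.022, 0.706, 0.708, -0.015]
wrist_force: [-50.2, 4.0, 24.5]
gripper_width: 37.8
```

Run:
```python
from h import *
p,R=pose();print(p,yawy(R),robot.read_state()['wrist_force']);snap('wrist','w38')
```

```text
[ 576.7708347  -106.1868323    65.05177067] 0.17035100116591548 [-50.18335654   4.01698386  24.4699672 ]
```

View pics/w38.png

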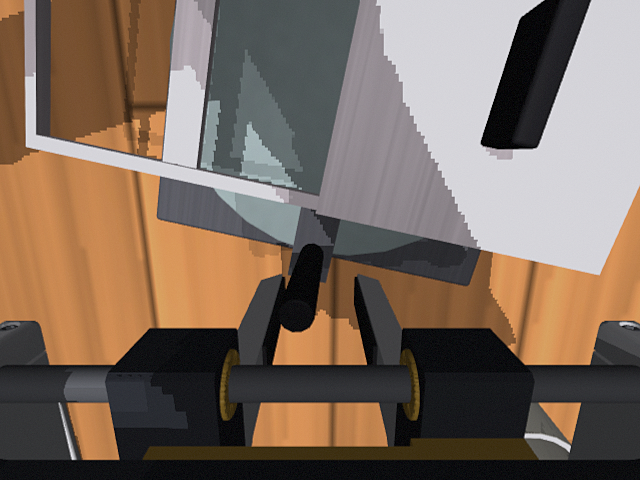

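Emit:
{"method": "jog_arm", "body": {"increments": [0,-0.02,0,0.0,0,0,0,-0.03,0,0,0,0,0,-0.03,0,0,0,0]}}

```text
clock: 39.98
position: [570.7, -106.6, 66.8]
tool_rot: [-0.021, 0.706, 0.708, -0.014]
wrist_force: [-0.3, -0.1, -0.5]
gripper_width: 37.9
```

Run:
```python
from h import *
p,R=pose();print(p,yawy(R),robot.read_state()['wrist_force']);go((p[0],p[1],200),down(0));c=snap('wrist','w39')
```

```text
[ 570.70090504 -106.58076545   66.78966047] 0.1805283557706585 [-0.34712768 -0.0992659  -0.51774089]
incr [0.0051, -0.0263, -0.5322, -0.0314, -0.006, 0.0019] rows~3.2
```

View pics/w39.png

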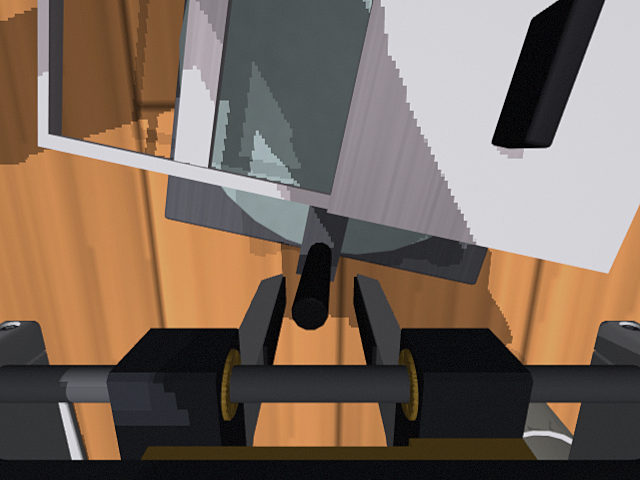

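Emit:
{"method": "jog_arm", "body": {"increments": [0,-0.006,-0.12,0,0,0,0,-0.012,-0.24,0,0,0,0,-0.018,-0.36,0,0,0,0,-0.024,-0.48,0,0,0,0,-0.026,-0.55,0,0,0]}}

```text
clock: 40.45
position: [574.9, -108.5, 208.6]
tool_rot: [-0.017, 0.705, 0.709, -0.012]
wrist_force: [0.6, -0.5, -0.1]
gripper_width: 37.9
```

Emit:
{"method": "jog_arm", "body": {"increments": [0.6,-0.3,-0.2,-0.03,0,0,0.6,-0.3,-0.2,-0.03,0,0,0.6,-0.3,-0.2,-0.03,0,0,0.6,-0.3,-0.2,-0.03,0,0,0.6,-0.3,-0.2,-0.03,0,0]}}

```text
clock: 40.87
position: [501.8, 48.0, 264.8]
tool_rot: [-0.001, 0.701, 0.713, 0.007]
wrist_force: [0.5, 0.2, 0.6]
gripper_width: 37.4
```

Run:
```python
from h import *
p,R=pose();print(p,yawy(R));snap('top','t40');snap('side','s40')
```

```text
[501.83063134  48.00750778 264.78100546] 0.9302552902091229
```

View pics/t40.png

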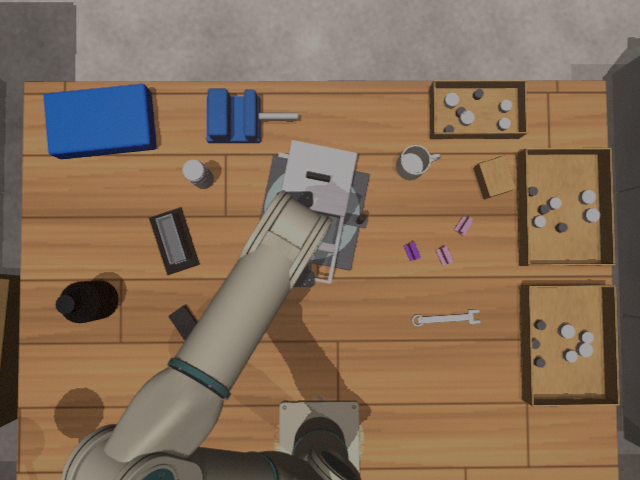

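View pics/s40.png

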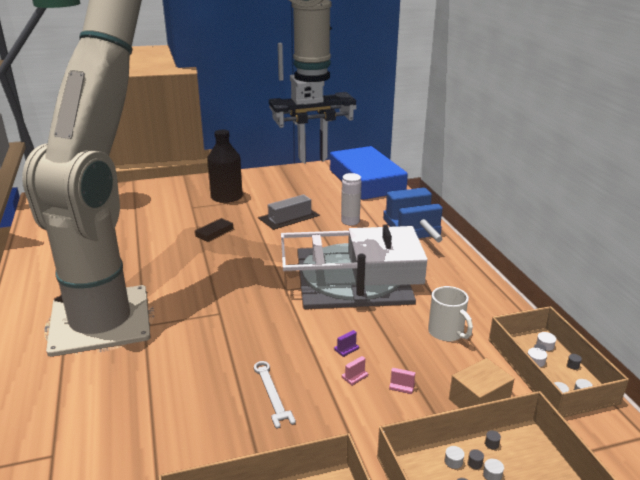

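Emit:
{"method": "jog_arm", "body": {"increments": [0.75,-0.1,0,0,0,0,0.75,-0.1,0,0,0,0,0.75,-0.1,0,0,0,0,0.75,-0.1,0,0,0,0,0.75,-0.1,0,0,0,0]}}

```text
clock: 41.38
position: [476.5, 234.1, 265.2]
tool_rot: [0.001, 0.701, 0.713, 0.007]
wrist_force: [-0.1, 0.9, -0.7]
gripper_width: 37.3
```

Emit:
{"method": "jog_arm", "body": {"increments": [0.1,0,0,0,0,0,0.1,0,0,0,0,0]}}

```text
clock: 41.55
position: [477.5, 264.5, 264.4]
tool_rot: [0.001, 0.699, 0.715, 0.007]
wrist_force: [0.3, -0.8, 0.2]
gripper_width: 37.6
```

Run:
```python
from h import *
p,R=pose();print(p,yawy(R));c=snap('top','t41')
im=cv2.imread('pics/t41.png');cv2.imwrite('pics/t41c.png',cv2.resize(im[130:300,240:400],None,fx=3.5,fy=3.5,interpolation=cv2.INTER_CUBIC))
cv2.imwrite('pics/t41d.png',cv2.resize(im[195:285,140:240],None,fx=6,fy=6,interpolation=cv2.INTER_CUBIC))
```

```text
[477.52888888 264.45623679 264.41495939] 1.345777309423032
```

View pics/t41c.png

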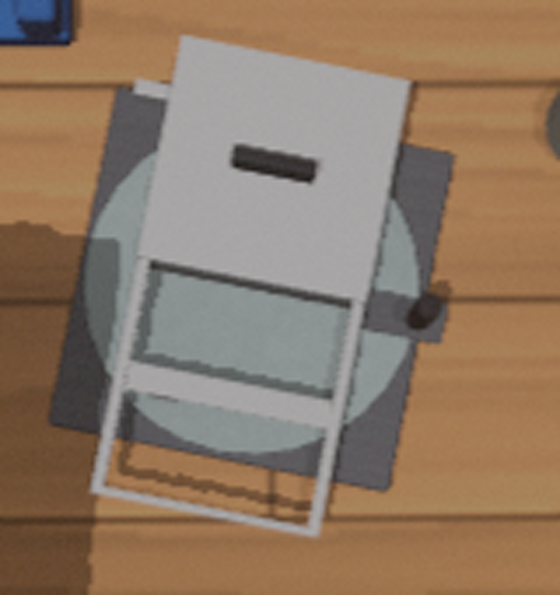

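View pics/t41d.png

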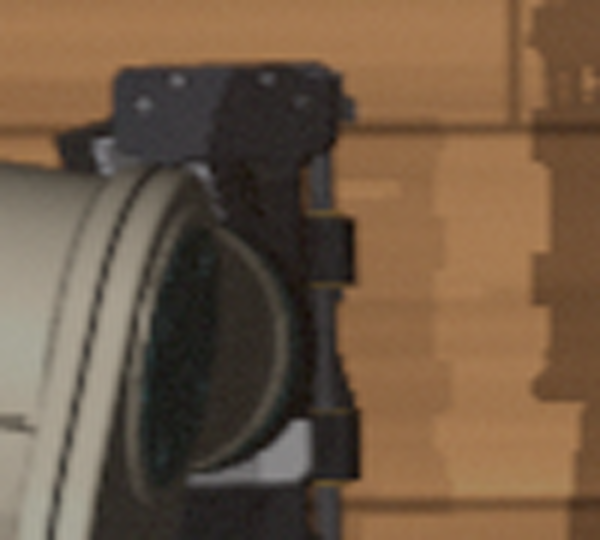

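Run:
```python
from h import *
c=load('t41');f=lambda q,z:unp(c,(240+q[0]/3.5,130+q[1]/3.5),z)
b=f((274,160),128);print(b)
e=[f(q,92) for q in((180,37),(410,80),(138,258),(362,300))];print(np.round(e,1),np.mean(e,0))
# rail end to bar: rails end y=+172 from pivot-> far end corners
r=[f(q,86) for q in((95,492),(318,536))];rm=np.mean(r,0);print(rm,np.linalg.norm((b-rm)[:2]))
c=load('t29');g=lambda q,z:unp(c,(235+q[0]/4,150+q[1]/4),z)
r=[g(q,86) for q in((31,113),(35,373))];t=[g(q,86) for q in((566,103),(567,366))];b2=g((174,233),128)
print(np.mean(r,0),np.mean(t,0),b2, np.linalg.norm((np.mean(r,0)-np.mean(t,0))[:2]))
c=load('t41');t=[f(q,92) for q in((180,37),(410,80))];print(np.linalg.norm((np.mean(t,0)-rm)[:2]))
```

```text
[ 6.71866612e+02 -3.43641802e-01  1.28000000e+02]
[[766.5  65.9  92. ]
 [735.1 -98.   92. ]
 [608.3  96.1  92. ]
 [577.7 -62.6  92. ]] [6.71904292e+02 3.31860300e-01 9.20000000e+01]
[426.69044567  48.29698887  86.        ] 249.9545224977625
[591.94153842 186.48446211  86.        ] [ 595.97032258 -146.03003901   86.        ] [592.97119196  96.22916612 128.        ] 332.5389068323504
330.4599987704845
```

Run:
```python
from h import *
s=robot.read_state();print(s['clock'],s['position'],np.abs(s['joint_velocities']).max(),s['wrist_force'])
print(robot.finish_job())
```

```text
41.6 [477.70863804 260.81260619 264.73193939] 0.05100514284149636 [ 0.72480547 -0.81067314 -0.53953647]
the job is handed in; nothing more can be done
None
```

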